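# Seat the setting plates in the thickness gauge

## Robot

A 6-joint arm with a two-finger parallel gripper is mounted at the origin on the work surface. World frame = base frame: x ahead of the robot, y to its left, z up, the work surface at z = 0. Lengths are in m, angles in rad, forces in N, time in s.
With the tool pointing down it reaches from about 0.275 to 0.875 m from the base axis. Payload 12.5 kg.
Tool frame: the origin (TCP) lies midway between the tips of the shut fingers; the grasp point (between the pads) lies 19 mm behind it (ctrl.grasp_offset is the z of the grasp point in the tool frame, in m); z points along the fingers, y is the direction in which the jaws open and shut (so a half turn about z gives the same grasp; the last joint's range is limited). The gripper opens to 85 mm and grips with 20 to 120 N. Pads are 22 mm wide; open, the fingers measure 114 mm over their backs; the gripper's body (76 mm by 85 mm) begins 54 mm behind the grasp point. The pads swing forward as they close: fully open they stand 13 mm farther back than shut.
Start: joints at [-1.191, 0.351, 1.652, -0, 1.139, -0.085], TCP at [0.247, -0.492, 0.231] pointing down, gripper open.
Joint ranges: [-2.75, 2.75], [-0.79, 2.1], [0.01, 2.65], [-1.57, 4.71], [0.07, 3.14], [-2.87, 2.87]. Speed limits (rad/s): [2.22, 2.22, 2.79, 3.14, 3.14, 3.14].

## Interface

Orientations are given as a unit quaternion [x, y, z, w].
In Python, from rig import ctrl gives the robot as it stands. The module is installed in compiled form; this text tells all that it offers.
- The arm moves only by the tool play_rows, never from a script. Its argument "plan" is a list of rows, each a list of 3 entries, a list of its own where there are three numbers: the closure in counts, from 0 (fully open) to 255 (shut), then the shift along the world's x, y, z in m, then the turn, a rotation vector about the world's x, y, z in degrees. In form: [[jaw, [x, y, z], [rx, ry, rz]], ...]. A call has 1 to 5 rows; each row shifts and turns the pose as measured when the row begins; what a row does not reach is not made up. A row lasts 1/12 s, in which the tool goes at most 41.7 mm and 7.16 degrees, less where a joint would pass 70% of its speed; a pose out of reach is approached as far as the arm can. A call is refused whole if a number of a shift passes 0.0417 or a number of a turn 7.16, either way. A call with a gripper value outside its range is refused whole. The fingers move at their own pace and stop on an object; "squeeze" is the grip in N (left out, the last holds). Time passes only in rows, so rows that do not move let the fingers close. It gives the time, the measured TCP pose, the force and the opening at its end, in the units of the state.
- ctrl.state(): the state, without advancing time (a new reading comes with each control period).
- ctrl.grab_frame(name): name is "scene" or "side" or "wrist"; returns a dict with "frame" (420x560x3 uint8, red, green, blue), "fovy" (degrees; the focal length in pixels is half the picture's height over the tangent of half this angle, whatever the lens; pixels are square), "cx", "cy" (the principal point, pixels), "rvec" (rotation vector, rad) and "tvec" (3), from world to camera coordinates, as OpenCV has them. Camera axes: x right, y down, z forward; pixel columns grow to the right and rows downward; lengths in m; the calibration is good to about 2 mm. A picture is of the moment at which its call begins. There is no depth.
- ctrl.job_done(): hands the job in, once; it reports no verdict.
The state is a dict: "time": time; "qpos": joint angles; "qd": joint speeds; "tau": joint torques, N m; "position": TCP position; "tool_rot": TCP orientation; "contact_force": force on the tool from outside, world axes, zero at the start; "torque": the same for the moment, N m; "finger_gap": finger opening in m.
Only numpy, scipy, OpenCV 4.12 (cv2) and the standard library are available. Lean on these libraries where they do the work, as an engineer would, in place of code of your own. Each camera call takes 0.05 s, during which the arm holds its last target.

## Task

Take the two steel setting plates out of the grey caddy and put each one upright, hole end up, into the slot of the gauge that it just fits, the thick plate first (widest slot) and then the thin plate (narrowest slot). The comb with the slots may be clamped off its middle mark, so feel for its raised fence, then push each plate gently but firmly down past the drag until it stops on its step; let go and leave the other parts where they lie.

Things in the scene. Friction and masses are not known exactly. Their poses are not given: they have to be found in the camera images.
- rack: The gauge: fixed dark steel base 120 x 214 x 10 mm with a bright aluminium comb on it. Origin on the table, z up. The comb is 186 mm long along the rack's y, with three slots in line that narrow from +y to -y. It is clamped as one piece anywhere from -14 to +14 mm off its middle mark along the rack's x; this shift is not reported: find it by feel or sight. It stays as clamped.
- fence (a point): Middle of the fence's top edge with the comb at its middle mark: rack x = 0, y = 0, 66 mm above the table (not showing the comb's shift). The fence is a wall 10 mm thick along the whole -x side of the comb; its face looks to +x and is also the -x wall of all slots. Jaws and ribs on its +x side are lower, flat, 54 mm above the table, and reach 34 mm from the face.
- slot_wide (a point): Centre of the mouth of the widest slot, 16.5 mm wide (x), 46 mm long (y), for the 15 mm plate, with the comb at its middle mark (not showing its shift): rack x = 8.25 mm, y = +58 mm, 54 mm above the table. Axes as the rack's.
- slot_narrow (a point): Centre of the mouth of the narrowest slot, 8.5 mm wide (x), 46 mm long (y), for the 7 mm plate, with the comb at its middle mark (not showing its shift): rack x = 4.25 mm, y = -58 mm, 54 mm above the table. Axes as the rack's. The middle slot, 12.5 mm wide, at y = 0, stays empty.
- step (a point): Point at rack x = 0, y = 0, 30 mm above the table: height of the steps on both side walls of each slot, 24 mm below its mouth, where the right plate stops (a thinner one goes on down); they are sprung, 9 N/mm. Above, a black drag bar, top at 50 mm, resists with about 7 N all the way and stays where pushed; a plate's weight does not move it. Over 25 N on the gauge spoils it.
- thick_plate: Bright steel plate 15 mm thick (its x), 40 mm wide (its y), 70 mm tall (its z), about 0.3 kg. Origin at the centre of its underside; a dark 12 mm hole mark near the top end, 58 mm up. Stands upright in one pocket of the caddy, either one. Fully home in its slot its underside is 30 mm above the table.
- thin_plate: Like the thick plate but 7 mm thick (its x), about 0.15 kg; stands in the other pocket. Origin at the centre of its underside. Fully home in its slot its underside is 30 mm above the table.
- caddy: Fixed grey plastic caddy. Origin on the table under the middle of its two pockets, which lie in line along its y (centres at y = +28 and -28 mm), both 22 mm wide (x) and 46 mm long (y); pocket floor 8 mm, walls 28 mm above the table. A flat apron 8 mm high reaches 93 mm to its -x side.
- valve_seat: Black plastic exhaust valve seat, round, 34 mm across, 11 mm tall, on the caddy's apron; leave alone. Origin at the centre of its underside.
- swivel: Bronze swivel, 22 mm across, 28 mm tall, side stub; leave alone. Origin at the centre of its underside.
- adjusting_knob: Chrome adjusting knob, 30 mm across, 28 mm tall; leave alone. Origin at the centre of its underside.
- grease_jar: Grey jar with a white cap, 52 mm across, 45 mm tall; leave alone. Origin at the centre of its underside.
- spanner: Steel spanner 150 mm long lying flat; leave alone. Origin at its middle, underside.
- first_stage_cap: Chrome stepped cap, 44 mm across, 32 mm tall; leave alone. Origin at the centre of its underside.

How it is judged:
By the outcome, as a careful person would: the job done as asked, in the order asked, and still so for the second after the job is handed in, with the robot touching nothing.
It also fails if it takes over 64 s, if anything falls off the work surface, if the arm or the gripper's body presses on something with over 40 N, if the wrist force passes 120 N, or if a joint passes its speed limit or range.

## Working session

There is one attempt and no reset: what is moved stays moved. The work goes in short steps, Python scripts to look and compute and a tool call to move; the robot and the scene stay as the last step left them, time stands still between calls to the robot, and variables do not carry over. Pictures are saved under pics/ and viewed, and the job is handed in when it is done.

Besides the shell and the picture viewer there is one more tool, called after "Request:" as name(argument=value, ...), one argument or row to a line, values as JSON. play_rows: Moves the arm, as the interface text tells. Its arguments: {"type":"object","properties":{"plan":{"type":"array"},"squeeze":{"type":"number"}},"required":["plan"]}

```bash
mkdir -p pics; cat > h.py <<'E'
import numpy as np, cv2
from rig import ctrl
def grab(n,fn):
    d=ctrl.grab_frame(n); cv2.imwrite('pics/'+fn+'.png',d['frame'][:,:,::-1]); np.save('pics/'+fn+'.npy',d,allow_pickle=True); return d
def load(fn): return np.load('pics/'+fn+'.npy',allow_pickle=True).item()
def K(d):
    f=210/np.tan(np.radians(d['fovy'])/2); return np.array([[f,0,d['cx']],[0,f,d['cy']],[0,0,1]])
def ray(d,p):
    R=cv2.Rodrigues(np.array(d['rvec'],float))[0]; t=np.array(d['tvec'],float).ravel()
    return -R.T@t, R.T@np.linalg.inv(K(d))@np.array([p[0],p[1],1.])
def onz(d,p,z):
    o,v=ray(d,p); return o+v*(z-o[2])/v[2]
def tri(d1,p1,d2,p2):
    o,v=ray(d1,p1);q,w=ray(d2,p2); s=np.linalg.lstsq(np.c_[v,-w],q-o,rcond=None)[0]
    a=o+v*s[0];b=q+w*s[1]; return (a+b)/2,np.linalg.norm(a-b)
def proj(d,P):
    return cv2.projectPoints(np.array(P,float).reshape(-1,3),np.array(d['rvec'],float),np.array(d['tvec'],float),K(d),None)[0].reshape(-1,2)
E
python3 - <<'E'
from h import *
for n in ['scene','side','wrist']:
    d=grab(n,n+'0'); print(n,d['fovy'],d['cx'],d['cy'],ray(d,(280,210)), [k for k in d])
print(ctrl.state(), ctrl.grasp_offset)
E
```

```text
scene 46.2175013820401 276.93498893024065 212.19798589737985 (array([ 1.13317619, -0.00498548,  0.8369011 ]), array([-0.62140602,  0.00305291, -0.78352024])) ['frame', 'fovy', 'cx', 'cy', 'rvec', 'tvec']
side 52.674444087582756 289.54830987085273 207.2720016871737 (array([0.46846775, 0.86652628, 0.71102081]), array([ 0.08752564, -0.79390543, -0.60216395])) ['frame', 'fovy', 'cx', 'cy', 'rvec', 'tvec']
wrist 60.609215778980584 271.011136398774 205.73988446718408 (array([ 0.3208751 , -0.4541398 ,  0.37302686]), array([-0.28975104, -0.17244293, -0.94184617])) ['frame', 'fovy', 'cx', 'cy', 'rvec', 'tvec']
{'time': 0.15, 'qpos': array([-1.19062755e+00,  3.51090407e-01,  1.65224050e+00,  1.24604533e-05,
        1.13907801e+00, -8.45536180e-02]), 'qd': array([ 0.00123942, -0.00101135, -0.00281019,  0.00057729, -0.00234298,
       -0.0010811 ]), 'tau': array([ 3.53640380e-04, -5.06251001e+01, -2.91501921e+01, -9.66502944e-05,
        3.39110782e-03, -1.30853557e-06]), 'position': array([ 0.24645809, -0.49143005,  0.23090808]), 'tool_rot': array([ 9.73125901e-01,  2.30273345e-01, -5.45095792e-05, -4.04513909e-04]), 'contact_force': array([ 0.28513813, -0.1745335 , -0.14986928]), 'torque': array([ 0.00430451, -0.0144484 ,  0.03325658]), 'finger_gap': 0.08546887142872757} -0.0187
```

View pics/scene0.png

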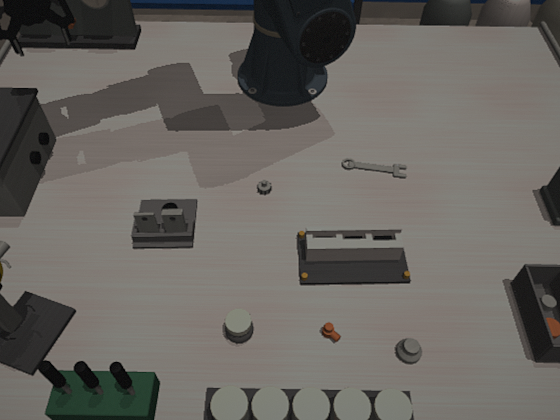

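View pics/side0.png

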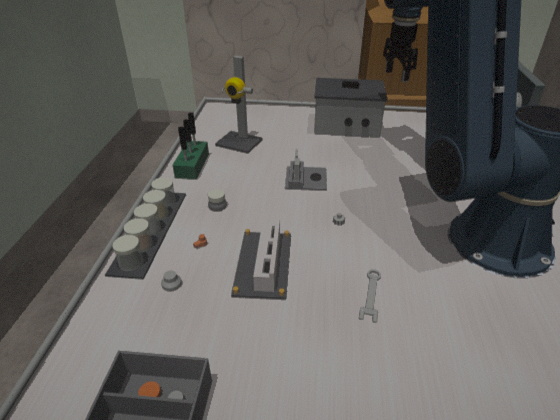

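View pics/wrist0.png

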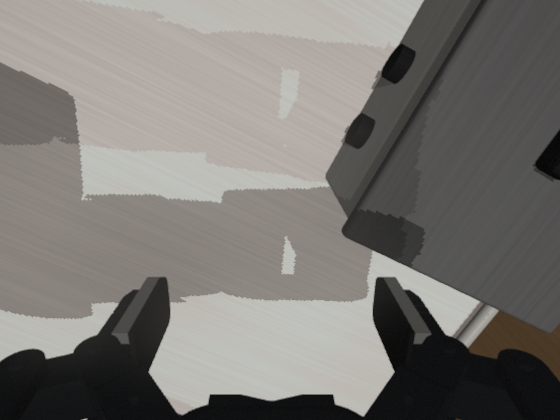

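```bash
python3 - <<'E'
from h import *
d=load('scene0');im=d['frame'][:,:,::-1]
a=cv2.resize(im[190:255,125:205],None,fx=9,fy=9,interpolation=cv2.INTER_CUBIC);cv2.imwrite('pics/c1.png',a[:600,:800])
a=cv2.resize(im[222:290,290:418],None,fx=6,fy=6,interpolation=cv2.INTER_CUBIC);cv2.imwrite('pics/c2.png',a)
d=load('side0');im=d['frame'][:,:,::-1]
a=cv2.resize(im[215:305,225:300],None,fx=6.5,fy=6.5,interpolation=cv2.INTER_CUBIC);cv2.imwrite('pics/c3.png',a)
a=cv2.resize(im[140:200,275:335],None,fx=9,fy=9,interpolation=cv2.INTER_CUBIC);cv2.imwrite('pics/c4.png',a)
E
```

```text
(no output)
```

View pics/c1.png

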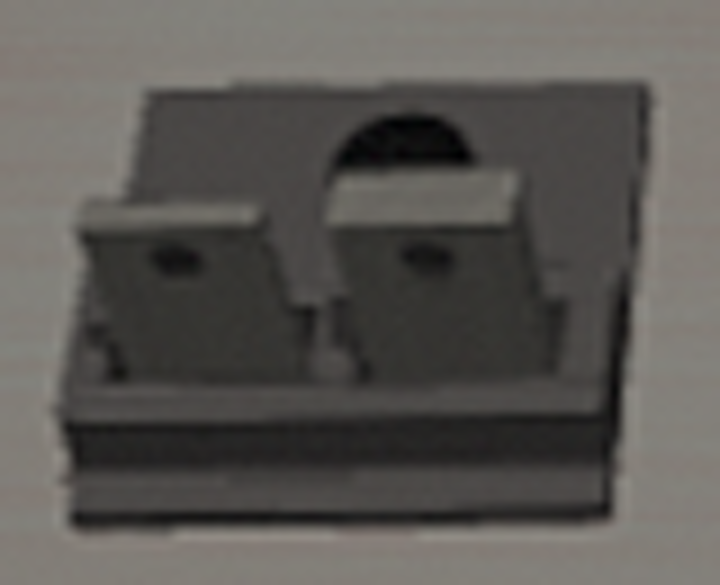

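View pics/c2.png

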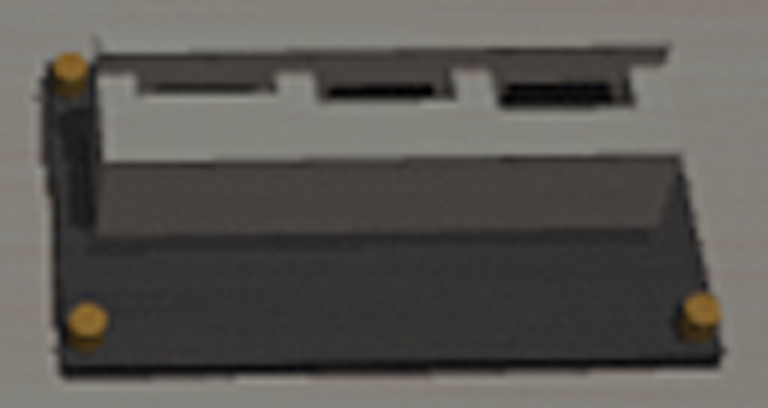

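View pics/c3.png

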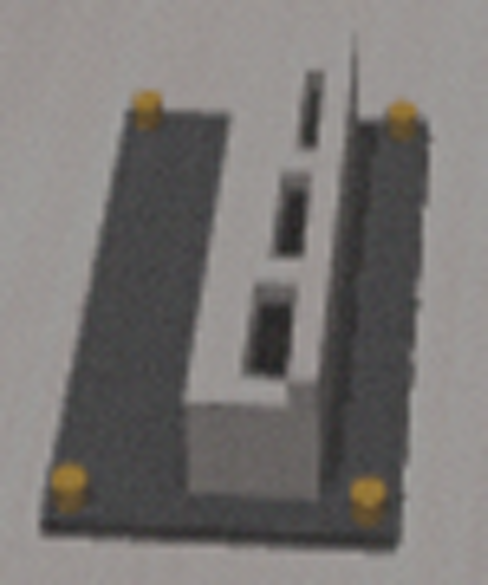

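View pics/c4.png

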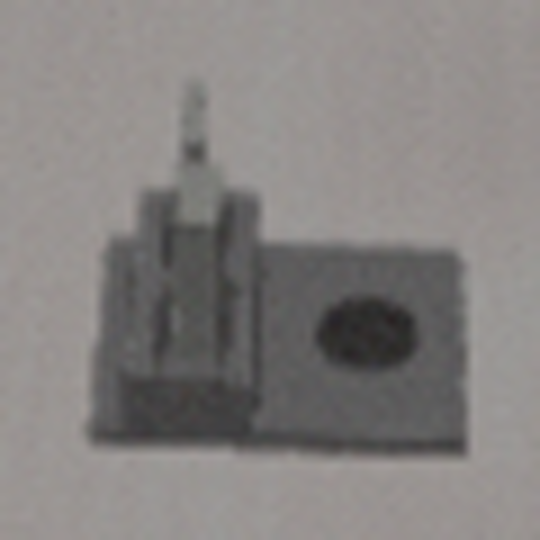

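```bash
python3 - <<'E'
from h import *
s=load('scene0');e=load('side0')
f1=lambda x,y:(125+(x+.5)/9-.5,190+(y+.5)/9-.5)
f2=lambda x,y:(290+(x+.5)/6-.5,222+(y+.5)/6-.5)
f3=lambda x,y:(225+(x+.5)/6.5-.5,215+(y+.5)/6.5-.5)
f4=lambda x,y:(275+(x+.5)/9-.5,140+(y+.5)/9-.5)
print('base scene',[onz(s,f2(*p),.01).round(4) for p in [(62,365),(720,350),(45,65)]])
print('base side',[onz(e,f3(*p),.01).round(4) for p in [(42,522),(398,540),(127,110),(428,122)]])
print('comb front top edge',[onz(s,f2(*p),.054).round(4) for p in [(102,162),(682,156)]])
print('comb side top',[onz(e,f3(*p),.054).round(4) for p in [(187,402),(288,404),(230,115)]])
print('fence',[onz(s,f2(*p),.066).round(4) for p in [(97,50),(668,47)]],[onz(s,f2(*p),.066).round(4) for p in [(97,40)]])
print('thick top scene',[onz(s,f1(*p),.078).round(4) for p in [(335,175),(520,172),(328,228),(515,225)]])
print('thin top scene',[onz(s,f1(*p),.078).round(4) for p in [(82,205),(265,205),(82,235),(262,228)]])
print('caddy base',[onz(s,f1(*p),.0).round(4) for p in [(75,520),(608,515)]],'apron',[onz(s,f1(*p),.008).round(4) for p in [(147,90),(652,85)]])
print('caddy side',[onz(e,f4(*p),.008).round(4) for p in [(468,445),(460,248),(92,435)]])
E
```

```text
base scene [array([0.6542, 0.0386, 0.01  ]), array([0.6444, 0.2507, 0.01  ]), array([0.5358, 0.0343, 0.01  ])]
base side [array([0.6428, 0.2565, 0.01  ]), array([0.5242, 0.2525, 0.01  ]), array([0.6521, 0.043 , 0.01  ]), array([0.5332, 0.0381, 0.01  ])]
comb front top edge [array([0.6053, 0.05  , 0.054 ]), array([0.5992, 0.2357, 0.054 ])]
comb side top [array([0.5951, 0.2394, 0.054 ]), array([0.5621, 0.237 , 0.054 ]), array([0.6023, 0.0936, 0.054 ])]
fence [array([0.57  , 0.0485, 0.066 ]), array([0.5648, 0.2336, 0.066 ])] [array([0.5659, 0.0486, 0.066 ])]
thick top scene [array([ 0.5339, -0.2345,  0.078 ]), array([ 0.5322, -0.1943,  0.078 ]), array([ 0.5485, -0.2337,  0.078 ]), array([ 0.5468, -0.1934,  0.078 ])]
thin top scene [array([ 0.5434, -0.288 ,  0.078 ]), array([ 0.5425, -0.2483,  0.078 ]), array([ 0.5516, -0.2864,  0.078 ]), array([ 0.5488, -0.2479,  0.078 ])]
caddy base [array([ 0.5733, -0.301 ,  0.    ]), array([ 0.5694, -0.1804,  0.    ])] apron [array([ 0.4534, -0.3053,  0.008 ]), array([ 0.4491, -0.1834,  0.008 ])]
caddy side [array([ 0.4451, -0.177 ,  0.008 ]), array([ 0.4503, -0.3013,  0.008 ]), array([ 0.5683, -0.1698,  0.008 ])]
```

Request:
play_rows(
  plan=[
    [0,[0,0.04,0],[0,0,7]],
    [0,[0,0.04,0],[0,0,7]],
    [0,[0,0.04,0],[0,0,7]],
    [0,[0.02,0.035,0],[0,0,7]],
    [0,[0.03,0.027,0],[0,0,7]],
  ],
  squeeze=40,
)

```text
time: 0.57
position: [0.2926, -0.3062, 0.2282]
tool_rot: [0.856, 0.516, -0.001, -0.002]
contact_force: [1.8, -1.7, 0.9]
finger_gap: 0.0852
```

Request:
play_rows(
  plan=[
    [0,[0.035,0.02,0],[0,0,7]],
    [0,[0.035,0.02,0],[0,0,7]],
    [0,[0.035,0.02,0],[0,0,7]],
    [0,[0.04,0.01,0],[0,0,7]],
    [0,[0.03,0.01,0],[0,0,2]],
  ],
)

```text
time: 0.98
position: [0.4715, -0.217, 0.229]
tool_rot: [0.686, 0.728, -0.001, -0.001]
contact_force: [-0.5, -0.8, -0.1]
finger_gap: 0.0854
```

```bash
cat >> h.py <<'E'
from scipy.spatial.transform import Rotation as Ro
def st():
    s=ctrl.state(); R=Ro.from_quat(s['tool_rot']).as_matrix()
    print('t',round(s['time'],2),'pos',s['position'].round(4),'yaw_y',round(np.degrees(np.arctan2(R[1,1],R[0,1])),2),'zaxis',R[:,2].round(4),'F',s['contact_force'].round(2),'T',s['torque'].round(2),'gap',round(s['finger_gap'],4)); return s,R
E
python3 -c "
from h import *
st()"
```

```text
t 0.98 pos [ 0.4715 -0.217   0.229 ] yaw_y 3.44 zaxis [-0.0029 -0.     -1.    ] F [-0.51 -0.76 -0.07] T [-0.07  0.01 -0.04] gap 0.0854
```

Request:
play_rows(
  plan=[
    [0,[0.034,-0.01,0],[0,0,-1]],
    [0,[0.034,-0.01,0],[0,0,0]],
    [0,[0,0,0],[0,0,0]],
  ],
)

```text
time: 1.23
position: [0.5468, -0.233, 0.2279]
tool_rot: [0.689, 0.725, -0.001, -0.001]
contact_force: [0.9, -0.8, 0.1]
finger_gap: 0.0854
```

```bash
python3 -c "
from h import *
grab('wrist','w1');st()"
```

```text
t 1.28 pos [ 0.5447 -0.2324  0.2277] yaw_y 2.95 zaxis [-0.0043  0.0015 -1.    ] F [-0.3   0.27 -0.21] T [-0.02  0.    0.03] gap 0.0854
```

View pics/w1.png

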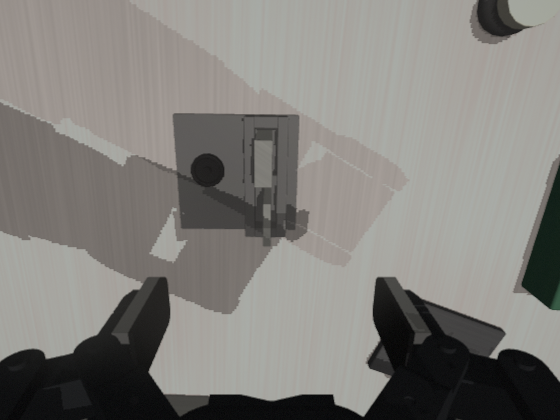

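```bash
python3 - <<'E'
from h import *
d=load('w1');im=d['frame'][:,:,::-1]
x0,y0=235,105
a=cv2.resize(im[y0:250,x0:305],None,fx=5,fy=4,interpolation=cv2.INTER_CUBIC)
a=cv2.resize(im[y0:y0+75,x0:x0+75],None,fx=8,fy=8,interpolation=cv2.INTER_CUBIC);cv2.imwrite('pics/c5.png',a)
a=cv2.resize(im[180:255,x0:x0+75],None,fx=8,fy=8,interpolation=cv2.INTER_CUBIC);cv2.imwrite('pics/c6.png',cv2.convertScaleAbs(a,alpha=1.8))
E
```

```text
(no output)
```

View pics/c5.png

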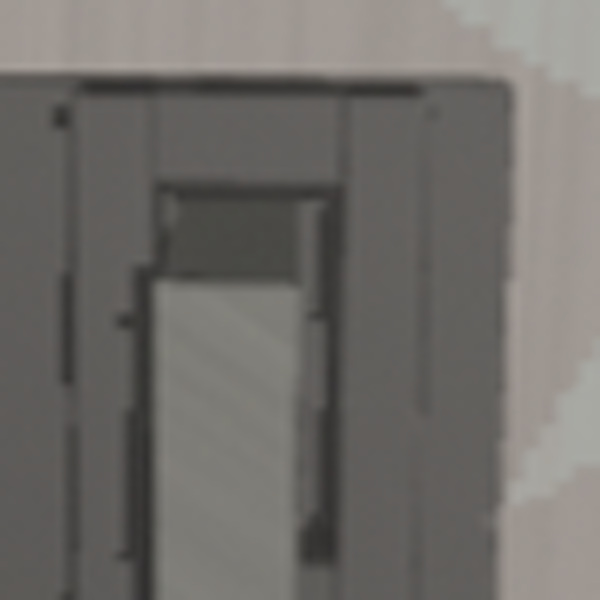

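View pics/c6.png

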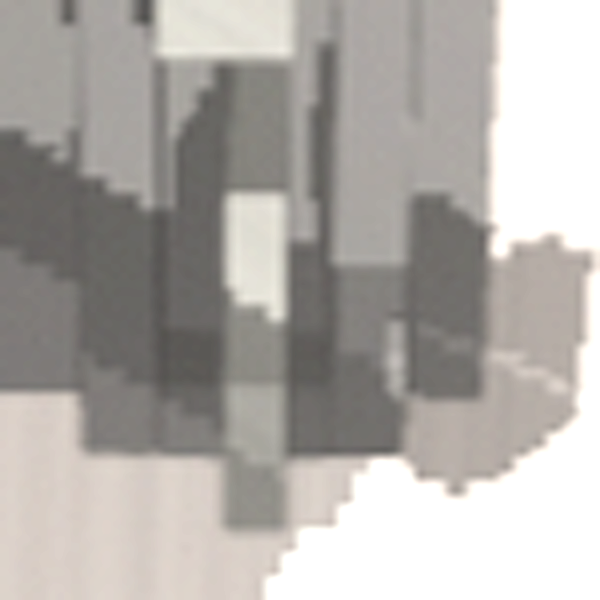

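```bash
python3 - <<'E'
from h import *
d=load('w1')
f=lambda x,y,o:(235+(x+.5)/8-.5,o+(y+.5)/8-.5)
A=[onz(d,f(*p),.078) for p in [(153,280,105),(300,280,105),(158,57,180),(295,57,180)]]
B=[onz(d,f(*p),.078) for p in [(224,192,180),(288,192,180),(224,527,180),(286,527,180)]]
for X in (A,B):
    X=np.array(X);print(X.round(4),X.mean(0).round(4)); l=X[2]-X[0]; r=X[3]-X[1]; print([np.degrees(np.arctan2(v[0],-v[1])).round(2) for v in (l,r)])
E
```

```text
[[ 0.5298 -0.1939  0.078 ]
 [ 0.5446 -0.1932  0.078 ]
 [ 0.5318 -0.2335  0.078 ]
 [ 0.5462 -0.2327  0.078 ]] [ 0.5381 -0.2133  0.078 ]
[np.float64(2.85), np.float64(2.28)]
[[ 0.5394 -0.2481  0.078 ]
 [ 0.5462 -0.2478  0.078 ]
 [ 0.5411 -0.2876  0.078 ]
 [ 0.5481 -0.2872  0.078 ]] [ 0.5437 -0.2677  0.078 ]
[np.float64(2.55), np.float64(2.64)]
```

Request:
play_rows(
  plan=[
    [0,[-0.0057,0.019,-0.03],[-0.08,-0.25,-0.35]],
    [0,[0,0,-0.035],[0,0,0]],
    [0,[0,0,-0.035],[0,0,0]],
    [0,[0,0,-0.03],[0,0,0]],
    [0,[0,0,0],[0,0,0]],
  ],
)

```text
time: 1.7
position: [0.536, -0.2122, 0.0948]
tool_rot: [0.691, 0.723, 0.0, 0.001]
contact_force: [-1.1, 0.2, -0.2]
finger_gap: 0.0855
```

```bash
python3 -c "
from h import *
st()"
```

```text
t 1.7 pos [ 0.536  -0.2122  0.0948] yaw_y 2.56 zaxis [ 0.0025 -0.0014 -1.    ] F [-1.05  0.17 -0.16] T [ 0.04 -0.   -0.02] gap 0.0855
```

Request:
play_rows(
  plan=[
    [0,[0.003,-0.001,-0.022],[0.08,0.14,0]],
    [0,[0,0,-0.022],[0,0,0]],
    [0,[0,0,0],[0,0,0]],
  ],
)

```text
time: 1.95
position: [0.5379, -0.2137, 0.0526]
tool_rot: [0.692, 0.722, -0.0, 0.0]
contact_force: [0.2, 0.6, -0.5]
finger_gap: 0.0851
```

```bash
python3 -c "
from h import *
st();grab('wrist','w2');grab('scene','s2')
cv2.imwrite('pics/w2s.png',np.hstack([cv2.imread('pics/w2.png')[:,:],]))"
```

```text
t 1.95 pos [ 0.5379 -0.2137  0.0526] yaw_y 2.5 zaxis [-1.e-04 -1.e-04 -1.e+00] F [ 0.24  0.63 -0.52] T [ 0.06 -0.07 -0.02] gap 0.0851
```

View pics/w2.png

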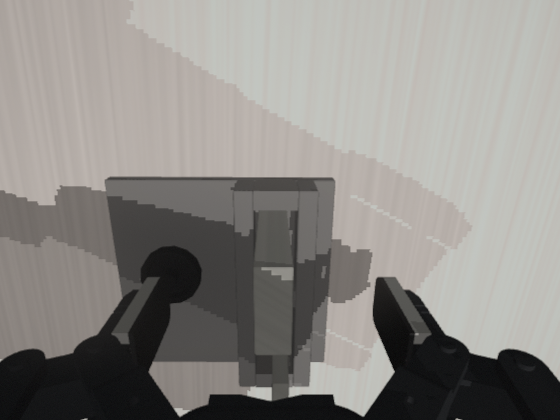

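Request:
play_rows(
  plan=[
    [100,[0,0,-0.0026],[0,0,0]],
    [200,[0,0,0],[0,0,0]],
    [255,[0,0,0],[0,0,0]],
    [255,[0,0,0],[0,0,0]],
    [255,[0,0,0],[0,0,0]],
  ],
  squeeze=60,
)

```text
time: 2.47
position: [0.5423, -0.2161, 0.0605]
tool_rot: [0.692, 0.722, 0.002, 0.007]
contact_force: [0.5, 1.0, 0.3]
finger_gap: 0.0253
```

Request:
play_rows(
  plan=[
    [255,[0,0,0],[0,0,0]],
    [255,[0,0,0],[0,0,0]],
  ],
)

```text
time: 2.63
position: [0.5421, -0.2161, 0.061]
tool_rot: [0.692, 0.722, 0.002, 0.007]
contact_force: [0.1, -0.1, -3.9]
finger_gap: 0.0135
```

```bash
python3 -c "
from h import *
st()"
```

```text
t 2.63 pos [ 0.5421 -0.2161  0.061 ] yaw_y 2.5 zaxis [ 0.0122 -0.0064 -0.9999] F [ 0.12 -0.1  -3.85] T [0.01 0.06 0.04] gap 0.0135
```

```bash
python3 -c "
from h import *
st();grab('side','e3');grab('scene','s3')
a=cv2.resize(cv2.imread('pics/s3.png')[150:255,110:220],None,fx=5,fy=5,interpolation=3)
b=cv2.resize(cv2.imread('pics/e3.png')[100:205,270:330],None,fx=5,fy=5,interpolation=3)
cv2.imwrite('pics/m3.png',np.hstack([a,b])[:, :800])"
```

```text
t 2.63 pos [ 0.5421 -0.2161  0.061 ] yaw_y 2.5 zaxis [ 0.0122 -0.0064 -0.9999] F [ 0.12 -0.1  -3.85] T [0.01 0.06 0.04] gap 0.0135
```

View pics/m3.png

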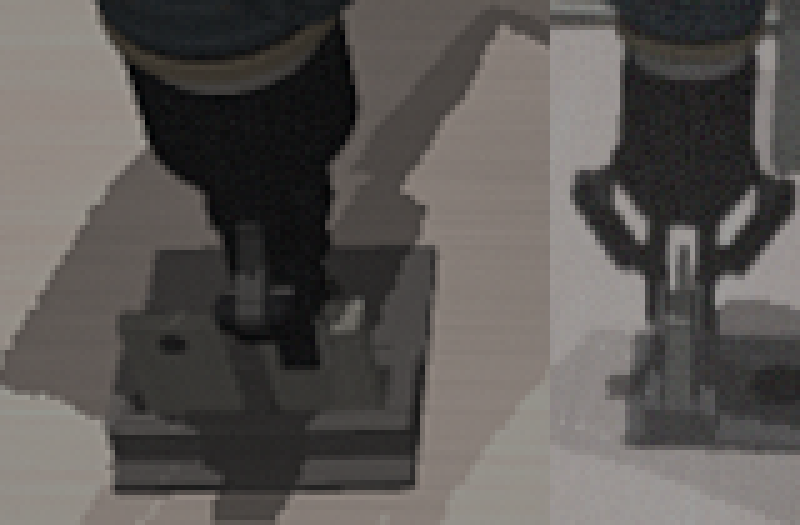

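Request:
play_rows(
  plan=[
    [150,[0,0,0],[0,0,0]],
    [150,[0,0,0],[0,0,0]],
  ],
)

```text
time: 2.9
position: [0.5422, -0.2161, 0.0609]
tool_rot: [0.692, 0.722, 0.002, 0.007]
contact_force: [-0.5, 0.2, -0.3]
finger_gap: 0.0344
```

```bash
python3 -c "
from h import *
st()"
```

```text
t 2.9 pos [ 0.5422 -0.2161  0.0609] yaw_y 2.5 zaxis [ 0.0124 -0.0064 -0.9999] F [-0.45  0.16 -0.25] T [-0.03 -0.01 -0.01] gap 0.0344
```

Request:
play_rows(
  plan=[
    [150,[0,0,-0.004],[0.37,0.71,0]],
    [150,[0,0,-0.004],[0,0,0]],
    [150,[0,0,-0.002],[0,0,0]],
    [150,[0,0,0],[0,0,0]],
  ],
)

```text
time: 3.23
position: [0.5425, -0.2162, 0.0498]
tool_rot: [0.692, 0.722, -0.0, -0.001]
contact_force: [-0.5, 1.4, -0.4]
finger_gap: 0.0352
```

```bash
python3 -c "
from h import *
st()"
```

```text
t 3.23 pos [ 0.5425 -0.2162  0.0498] yaw_y 2.49 zaxis [-9.e-04  7.e-04 -1.e+00] F [-0.46  1.37 -0.42] T [-0.04 -0.   -0.  ] gap 0.0352
```

Good. Close in two small calls.

Request:
play_rows(
  plan=[
    [180,[0,0,0],[0,0,0]],
    [200,[0,0,0],[0,0,0]],
  ],
)

```text
time: 3.4
position: [0.5423, -0.2161, 0.0493]
tool_rot: [0.692, 0.722, -0.0, -0.001]
contact_force: [0.2, -0.6, 0.2]
finger_gap: 0.0186
```

Request:
play_rows(
  plan=[
    [230,[0,0,0],[0,0,0]],
    [230,[0,0,0],[0,0,0]],
    [230,[0,0,0],[0,0,0]],
  ],
)

```text
time: 3.65
position: [0.5424, -0.2161, 0.0494]
tool_rot: [0.692, 0.722, -0.0, -0.001]
contact_force: [0.1, -0.9, -1.7]
finger_gap: 0.0137
```

```bash
python3 -c "
from h import *
st()"
```

```text
t 3.65 pos [ 0.5424 -0.2161  0.0494] yaw_y 2.49 zaxis [-0.0013  0.001  -1.    ] F [ 0.1  -0.88 -1.68] T [-0.04 -0.03 -0.  ] gap 0.0137
```

Request:
play_rows(
  plan=[
    [230,[0,0,0.01],[0,0,0]],
    [230,[0,0,0.025],[0,0,0]],
    [230,[0,0,0.03],[0,0,0]],
    [230,[0,0,0.03],[0,0,0]],
    [230,[0,0,0],[0,0,0]],
  ],
)

```text
time: 4.07
position: [0.5397, -0.2148, 0.1477]
tool_rot: [0.692, 0.722, -0.001, -0.004]
contact_force: [0.2, -0.3, -1.4]
finger_gap: 0.0138
```

```bash
python3 -c "
from h import *
st();grab('side','e4');grab('scene','s4')
a=cv2.resize(cv2.imread('pics/s4.png')[130:255,110:220],None,fx=4,fy=4,interpolation=3)
b=cv2.resize(cv2.imread('pics/e4.png')[80:205,260:340],None,fx=4,fy=4,interpolation=3)
cv2.imwrite('pics/m4.png',np.hstack([a,b])[:, :800])"
```

```text
t 4.07 pos [ 0.5397 -0.2148  0.1477] yaw_y 2.49 zaxis [-0.0076  0.004  -1.    ] F [ 0.24 -0.33 -1.37] T [-0.04 -0.13  0.03] gap 0.0138
```

View pics/m4.png

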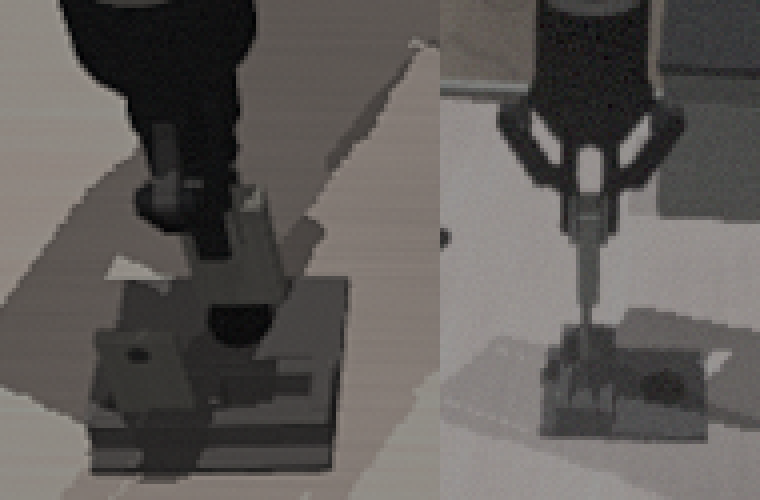

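Request:
play_rows(
  plan=[
    [230,[0.002,0.038,0],[-0.23,-0.44,0]],
    [230,[0.004,0.038,0],[0,0,0]],
    [230,[0.005,0.038,0],[0,0,0]],
    [230,[0.005,0.038,0],[0,0,0]],
    [230,[0.005,0.038,0],[0,0,0]],
  ],
)

```text
time: 4.58
position: [0.5542, -0.0233, 0.1365]
tool_rot: [0.695, 0.719, -0.004, -0.006]
contact_force: [0.4, -0.4, -3.6]
finger_gap: 0.0138
```

```bash
python3 -c "
from h import *
st()"
```

```text
t 4.58 pos [ 0.5542 -0.0233  0.1365] yaw_y 1.89 zaxis [-0.0141  0.003  -0.9999] F [ 0.37 -0.42 -3.59] T [-0.04 -0.08 -0.03] gap 0.0138
```

Request:
play_rows(
  plan=[
    [230,[0.005,0.03,0.006],[-0.1,-0.4,0.3]],
    [230,[0.005,0.03,0.004],[-0.1,-0.4,0.4]],
    [230,[0.005,0.03,0.003],[0,0,0]],
    [230,[0.005,0.02,0.002],[0,0,0]],
    [230,[0,0,0],[0,0,0]],
  ],
)

```text
time: 5.0
position: [0.5692, 0.099, 0.1437]
tool_rot: [0.689, 0.725, -0.005, -0.005]
contact_force: [-0.0, 0.5, -4.0]
finger_gap: 0.0139
```

```bash
python3 -c "
from h import *
st();grab('wrist','w5')"
```

```text
t 5.0 pos [0.5692 0.099  0.1437] yaw_y 2.93 zaxis [-1.400e-02  4.000e-04 -9.999e-01] F [-0.03  0.45 -4.01] T [ 0.04 -0.08  0.02] gap 0.0139
```

View pics/w5.png

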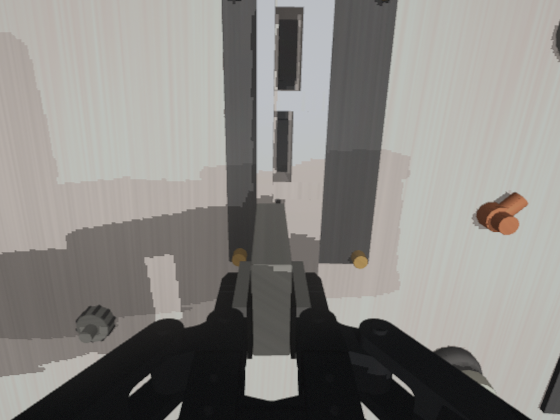

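```bash
python3 - <<'E'
from h import *
d=load('w5');im=d['frame'][:,:,::-1]
a=cv2.resize(im[0:100,235:335],None,fx=6,fy=6,interpolation=cv2.INTER_CUBIC);cv2.imwrite('pics/c7.png',cv2.convertScaleAbs(a,alpha=1.2))
a=cv2.resize(im[100:220,235:335],None,fx=5,fy=5,interpolation=cv2.INTER_CUBIC);cv2.imwrite('pics/c8.png',cv2.convertScaleAbs(a,alpha=1.2))
E
```

```text
(no output)
```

View pics/c7.png

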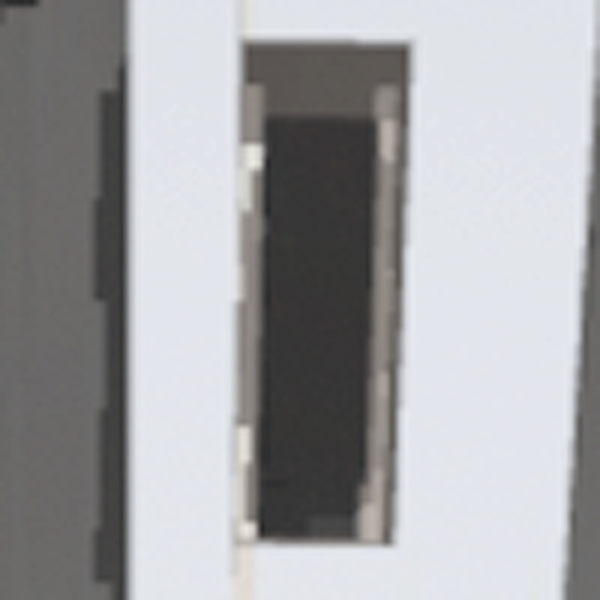

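View pics/c8.png

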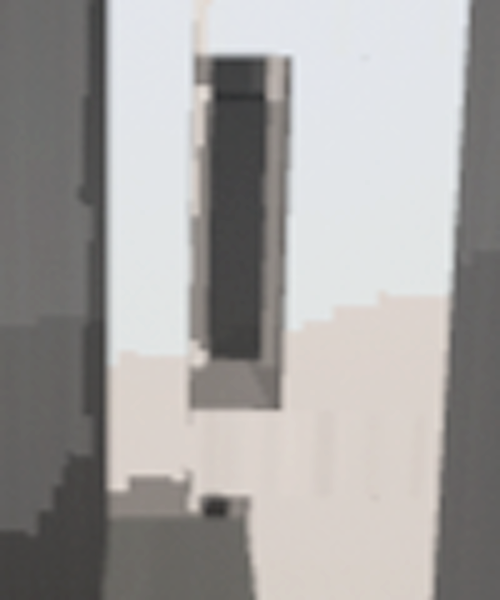

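```bash
python3 - <<'E'
from h import *
d=load('w5')
f=lambda x,y:(235+(x+.5)/6-.5,(y+.5)/6-.5)
g=lambda x,y:(235+(x+.5)/5-.5,100+(y+.5)/5-.5)
P=lambda l,z:print(np.array([onz(d,p,z) for p in l]).round(4).tolist())
print('wide');P([f(243,42),f(411,42),f(235,543),f(392,543)],.054)
print('mid');P([g(196,56),g(291,56),g(190,408),g(280,408)],.054)
print('fence face edge');P([f(246,5),f(243,42),f(235,543),g(196,56),g(189,400)],.066)
print('fence back');P([f(128,5),f(128,590),g(106,10),g(106,400)],.066)
print('jaw front edge');P([f(596,5),f(564,590),g(470,5),g(435,580)],.054)
# plate underside in image
E
```

```text
wide
[[0.5633, 0.2237, 0.054], [0.5793, 0.2244, 0.054], [0.565, 0.1781, 0.054], [0.581, 0.1789, 0.054]]
mid
[[0.5657, 0.1658, 0.054], [0.5775, 0.1664, 0.054], [0.5673, 0.1203, 0.054], [0.5793, 0.1209, 0.054]]
fence face edge
[[0.5635, 0.2245, 0.066], [0.5634, 0.2215, 0.066], [0.565, 0.1783, 0.066], [0.5657, 0.1666, 0.066], [0.5671, 0.1245, 0.066]]
fence back
[[0.5529, 0.224, 0.066], [0.5548, 0.1734, 0.066], [0.5548, 0.1713, 0.066], [0.5566, 0.124, 0.066]]
jaw front edge
[[0.5966, 0.2284, 0.054], [0.599, 0.1752, 0.054], [0.5992, 0.1737, 0.054], [0.6023, 0.0977, 0.054]]
```

Request:
play_rows(
  plan=[
    [230,[0.003,0.025,0],[0,-0.4,-0.25]],
    [230,[0.003,0.025,0],[0,-0.4,-0.25]],
    [230,[0.002,0.025,0],[0,0,0]],
    [230,[0.001,0.02,0],[0,0,0]],
    [230,[0,0,0],[0,0,0]],
  ],
)

```text
time: 5.47
position: [0.5744, 0.1906, 0.1363]
tool_rot: [0.694, 0.72, -0.006, -0.003]
contact_force: [-0.5, -0.1, -4.1]
finger_gap: 0.014
```

```bash
python3 -c "
from h import *
st()"
```

```text
t 5.47 pos [0.5744 0.1906 0.1363] yaw_y 2.14 zaxis [-0.0122 -0.0036 -0.9999] F [-0.47 -0.14 -4.1 ] T [ 0.01 -0.04 -0.03] gap 0.014
```

Request:
play_rows(
  plan=[
    [230,[0.002,0.004,-0.008],[0.1,-0.7,0.2]],
    [230,[0.001,0.004,-0.008],[0,0,0]],
    [230,[0,0,0],[0,0,0]],
  ],
)

```text
time: 5.72
position: [0.576, 0.1961, 0.1165]
tool_rot: [0.693, 0.721, -0.003, -0.0]
contact_force: [-0.4, -0.5, -3.3]
finger_gap: 0.0141
```

```bash
python3 -c "
from h import *
st()"
```

```text
t 5.72 pos [0.576  0.1961 0.1165] yaw_y 2.32 zaxis [-0.0049 -0.004  -1.    ] F [-0.36 -0.55 -3.27] T [-0.02 -0.02  0.02] gap 0.0141
```

Request:
play_rows(
  plan=[
    [230,[0.002,0.002,-0.007],[0.2,-0.28,0.1]],
    [230,[0,0,-0.006],[0,0,0]],
    [230,[0,0,0],[0,0,0]],
  ],
)

```text
time: 5.97
position: [0.5776, 0.1956, 0.101]
tool_rot: [0.693, 0.721, -0.001, -0.001]
contact_force: [0.3, 0.1, -3.0]
finger_gap: 0.014
```

```bash
python3 -c "
from h import *
st();grab('wrist','w6');grab('scene','s6');grab('side','e6')
a=cv2.resize(cv2.imread('pics/s6.png')[150:290,290:420],None,fx=4,fy=4,interpolation=3)
b=cv2.resize(cv2.imread('pics/e6.png')[165:305,225:300],None,fx=4,fy=4,interpolation=3)
cv2.imwrite('pics/m6.png',np.hstack([a,b])[:, :800])"
```

```text
t 5.97 pos [0.5776 0.1956 0.101 ] yaw_y 2.3 zaxis [-0.0029 -0.0014 -1.    ] F [ 0.27  0.1  -3.03] T [-0.06  0.01 -0.01] gap 0.014
```

View pics/m6.png

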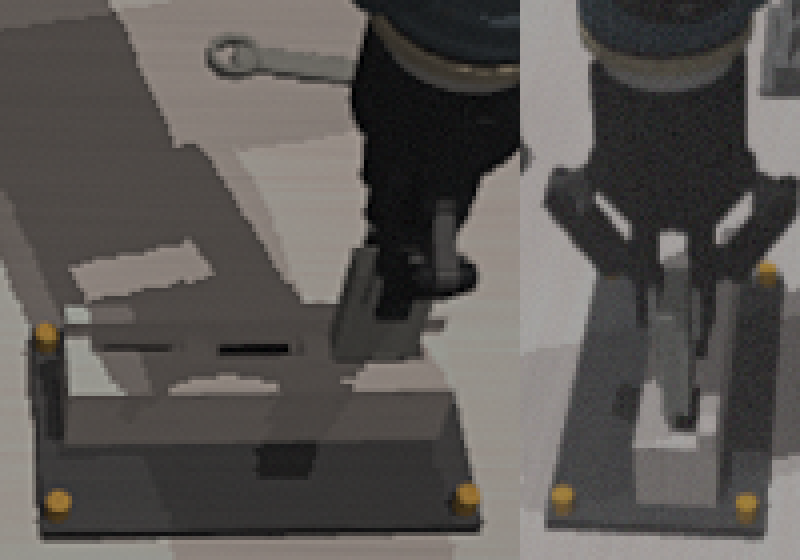

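View pics/w6.png

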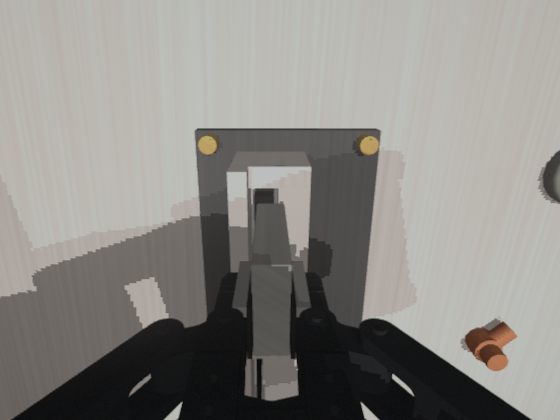

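```bash
python3 - <<'E'
from h import *
d=load('w6');s=load('s6');e=load('e6')
print('plate far bottom corners',[onz(d,p,.0596).round(4) for p in [(253,205),(287,205)]])
print('slot far',[onz(d,p,.054).round(4) for p in [(254,188),(280,188)]])
h=lambda x,y:(290+x/4,150+y/4)
print('scene plate bottom',[onz(s,h(*p),.0596).round(4) for p in [(333,355),(420,358)]])
print('jaw front edge',[onz(d,p,.054).round(4) for p in [(309,170),(308,250)]],'face', [onz(d,p,.066).round(4) for p in [(247,170),(247,195)]])
E
python3 - <<'E'
import cv2
a=cv2.resize(cv2.imread('pics/w6.png')[145:275,215:325],None,fx=6,fy=6,interpolation=3)
cv2.imwrite('pics/c9.png',a[:600])
E
```

```text
plate far bottom corners [array([0.5662, 0.2161, 0.0596]), array([0.5846, 0.2168, 0.0596])]
slot far [array([0.5663, 0.224 , 0.054 ]), array([0.5806, 0.2246, 0.054 ])]
scene plate bottom [array([0.5836, 0.1789, 0.0596]), array([0.5845, 0.2207, 0.0596])]
jaw front edge [array([0.5957, 0.2353, 0.054 ]), array([0.5986, 0.1878, 0.054 ])] face [array([0.563 , 0.2368, 0.066 ]), array([0.5633, 0.2236, 0.066 ])]
```

View pics/c9.png

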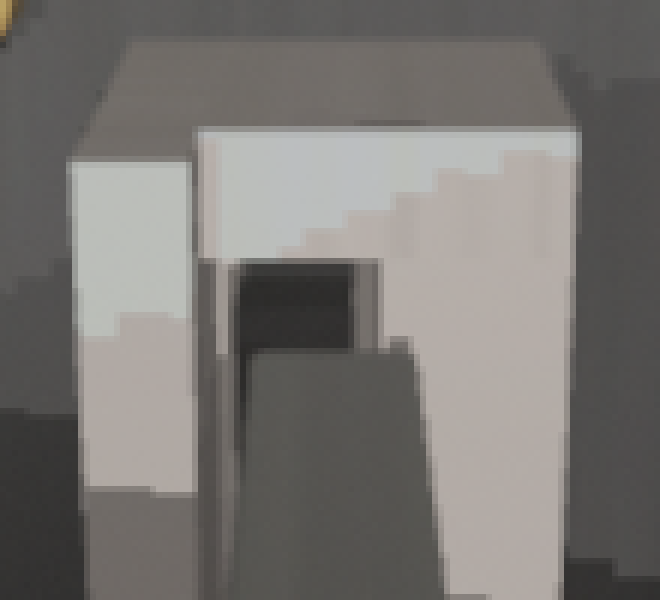

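Request:
play_rows(
  plan=[
    [230,[-0.001,0.0035,0],[0.08,-0.15,0.1]],
    [230,[-0.001,0,0],[0,0,0]],
    [230,[0,0,0],[0,0,0]],
  ],
)

```text
time: 6.37
position: [0.5766, 0.1999, 0.1036]
tool_rot: [0.692, 0.722, 0.002, 0.001]
contact_force: [0.7, -0.9, -3.4]
finger_gap: 0.0142
```

```bash
python3 -c "
from h import *
st()"
```

```text
t 6.37 pos [0.5766 0.1999 0.1036] yaw_y 2.41 zaxis [ 0.0037  0.0011 -1.    ] F [ 0.67 -0.88 -3.42] T [-0.   -0.01  0.  ] gap 0.0142
```

Request:
play_rows(
  plan=[
    [230,[-0.0005,0,-0.003],[-0.06,0.2,0]],
    [230,[-0.0005,0,0],[0,0,0]],
  ],
)

```text
time: 6.53
position: [0.5757, 0.2001, 0.101]
tool_rot: [0.692, 0.722, 0.0, 0.0]
contact_force: [0.2, 0.1, -3.7]
finger_gap: 0.0142
```

Request:
play_rows(
  plan=[
    [230,[-0.0005,0,0],[0,0,0]],
    [230,[-0.0005,0,0],[0,0,0]],
  ],
)

```text
time: 6.7
position: [0.5746, 0.2002, 0.1009]
tool_rot: [0.692, 0.722, 0.0, 0.0]
contact_force: [0.3, -0.6, -3.0]
finger_gap: 0.0144
```

```bash
python3 -c "
from h import *
st()"
```

```text
t 6.7 pos [0.5746 0.2002 0.1009] yaw_y 2.44 zaxis [ 8.e-04  2.e-04 -1.e+00] F [ 0.34 -0.57 -2.98] T [-0.05 -0.04  0.04] gap 0.0144
```

Request:
play_rows(
  plan=[
    [230,[-0.0005,0,0],[0,0,0]],
  ],
)

```text
time: 6.78
position: [0.574, 0.2002, 0.1009]
tool_rot: [0.692, 0.722, 0.0, 0.0]
contact_force: [0.2, -0.4, -3.5]
finger_gap: 0.0139
```

Request:
play_rows(
  plan=[
    [230,[-0.0005,0,0],[0,0,0]],
  ],
)

```text
time: 6.87
position: [0.5735, 0.2002, 0.1009]
tool_rot: [0.692, 0.722, 0.0, 0.0]
contact_force: [-0.3, 0.5, -3.1]
finger_gap: 0.0142
```

Request:
play_rows(
  plan=[
    [230,[-0.0005,0,0],[0,0,0]],
  ],
)

```text
time: 6.95
position: [0.5729, 0.2001, 0.1009]
tool_rot: [0.692, 0.722, 0.0, 0.0]
contact_force: [-0.5, 0.4, -2.7]
finger_gap: 0.0143
```

Request:
play_rows(
  plan=[
    [230,[-0.0003,0,0],[0,0,0]],
  ],
)

```text
time: 7.03
position: [0.5726, 0.2002, 0.101]
tool_rot: [0.692, 0.722, 0.0, 0.0]
contact_force: [1.2, -0.3, -3.7]
finger_gap: 0.014
```

```bash
python3 -c "
from h import *
st()"
```

```text
t 7.03 pos [0.5726 0.2002 0.101 ] yaw_y 2.44 zaxis [ 9.e-04  3.e-04 -1.e+00] F [ 1.24 -0.32 -3.73] T [-0.04 -0.22 -0.08] gap 0.014
```

Request:
play_rows(
  plan=[
    [230,[-0.0004,0,0],[0,0,0]],
  ],
)

```text
time: 7.12
position: [0.5724, 0.2002, 0.101]
tool_rot: [0.692, 0.722, 0.001, 0.0]
contact_force: [2.3, -0.1, -3.8]
finger_gap: 0.0142
```

Request:
play_rows(
  plan=[
    [230,[-0.0004,0,0],[0,0,0]],
  ],
)

```text
time: 7.2
position: [0.5724, 0.2002, 0.1011]
tool_rot: [0.692, 0.722, 0.001, 0.001]
contact_force: [2.1, -0.3, -5.9]
finger_gap: 0.0144
```

```bash
python3 -c "
from h import *
st()"
```

```text
t 7.2 pos [0.5724 0.2002 0.1011] yaw_y 2.43 zaxis [ 2.8e-03  5.0e-04 -1.0e+00] F [ 2.15 -0.31 -5.87] T [ 0.03 -0.57 -0.01] gap 0.0144
```

Request:
play_rows(
  plan=[
    [230,[0.0009,0,0],[0,0.16,0]],
    [230,[0,0,0],[0,0,0]],
  ],
)

```text
time: 7.37
position: [0.5732, 0.2001, 0.1012]
tool_rot: [0.692, 0.722, -0.0, -0.0]
contact_force: [-0.0, 0.6, -2.8]
finger_gap: 0.0143
```

```bash
python3 -c "
from h import *
st();grab('wrist','w7')
a=cv2.resize(cv2.imread('pics/w7.png')[145:275,215:325],None,fx=6,fy=6,interpolation=3)
cv2.imwrite('pics/c10.png',a[:600])
"
```

```text
t 7.37 pos [0.5732 0.2001 0.1012] yaw_y 2.43 zaxis [-6.e-04  5.e-04 -1.e+00] F [-0.02  0.63 -2.82] T [ 0.04 -0.01 -0.  ] gap 0.0143
```

View pics/c10.png

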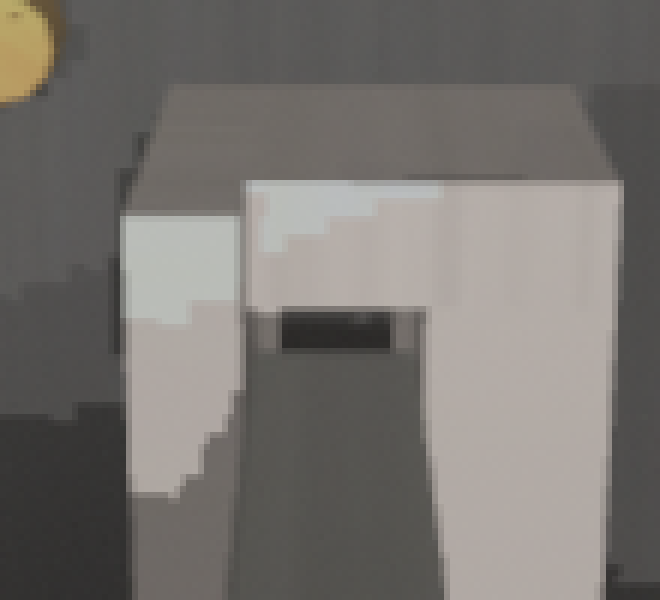

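```bash
python3 - <<'E'
from h import *
d=load('w7'); f=lambda x,y:(215+(x+.5)/6-.5,145+(y+.5)/6-.5)
print('slot',[onz(d,f(*p),.054).round(4) for p in [(243,312),(426,312)]])
print('plate',[onz(d,f(*p),.0597).round(4) for p in [(243,352),(420,352)]])
E
```

```text
slot [array([0.5627, 0.2236, 0.054 ]), array([0.5796, 0.2244, 0.054 ])]
plate [array([0.563 , 0.2217, 0.0597]), array([0.5789, 0.2224, 0.0597])]
```

Request:
play_rows(
  plan=[
    [230,[0,-0.0009,-0.002],[0,0,0]],
    [230,[0,0,-0.002],[0,0,0]],
  ],
)

```text
time: 7.58
position: [0.573, 0.1992, 0.0971]
tool_rot: [0.692, 0.722, -0.0, -0.0]
contact_force: [0.3, -0.0, -3.5]
finger_gap: 0.0145
```

Request:
play_rows(
  plan=[
    [230,[0,0,-0.0015],[0,0,0]],
    [230,[0,0,-0.0015],[0,0,0]],
  ],
)

```text
time: 7.75
position: [0.5728, 0.1991, 0.0936]
tool_rot: [0.692, 0.722, -0.0, -0.001]
contact_force: [-0.5, -0.4, -3.9]
finger_gap: 0.014
```

```bash
python3 -c "
from h import *
st()
"
```

```text
t 7.75 pos [0.5728 0.1991 0.0936] yaw_y 2.43 zaxis [-1.3e-03  4.0e-04 -1.0e+00] F [-0.46 -0.44 -3.86] T [-0.01 -0.03 -0.  ] gap 0.014
```

Request:
play_rows(
  plan=[
    [230,[0.0004,0,-0.001],[0,-0.07,0]],
    [230,[0,0,-0.001],[0,0,0]],
  ],
)

```text
time: 7.92
position: [0.5731, 0.1991, 0.0911]
tool_rot: [0.692, 0.722, -0.0, -0.0]
contact_force: [-0.1, 0.4, 4.6]
finger_gap: 0.0145
```

Request:
play_rows(
  plan=[
    [230,[0,0,-0.001],[0,0,0]],
    [230,[0,0,-0.001],[0,0,0]],
  ],
)

```text
time: 8.08
position: [0.5733, 0.1992, 0.0897]
tool_rot: [0.692, 0.722, 0.0, -0.0]
contact_force: [-2.9, -1.8, 3.5]
finger_gap: 0.0141
```

```bash
python3 -c "
from h import *
st()
"
```

```text
t 8.08 pos [0.5733 0.1992 0.0897] yaw_y 2.44 zaxis [-1.e-04  4.e-04 -1.e+00] F [-2.9  -1.75  3.54] T [-0.2   0.57  0.03] gap 0.0141
```

Request:
play_rows(
  plan=[
    [230,[-0.0004,-0.0002,-0.0012],[0,0,0]],
    [230,[0,0,-0.0012],[0,0,0]],
  ],
)

```text
time: 8.25
position: [0.5732, 0.1992, 0.0881]
tool_rot: [0.692, 0.722, 0.001, 0.0]
contact_force: [-3.2, -0.4, 2.5]
finger_gap: 0.0141
```

Request:
play_rows(
  plan=[
    [230,[0,0,-0.0012],[0,0,0]],
    [230,[0,0,-0.0012],[0,0,0]],
  ],
)

```text
time: 8.42
position: [0.5732, 0.1992, 0.0859]
tool_rot: [0.692, 0.722, 0.001, 0.0]
contact_force: [-2.9, -0.6, 4.0]
finger_gap: 0.014
```

```bash
python3 -c "
from h import *
st()
"
```

```text
t 8.42 pos [0.5732 0.1992 0.0859] yaw_y 2.44 zaxis [ 1.2e-03  8.0e-04 -1.0e+00] F [-2.92 -0.57  4.02] T [-0.12  0.41 -0.01] gap 0.014
```

Request:
play_rows(
  plan=[
    [230,[-0.0007,0,-0.0012],[0,0.05,0]],
    [230,[0,0,-0.0015],[0,0,0]],
  ],
)

```text
time: 8.58
position: [0.5731, 0.1992, 0.0833]
tool_rot: [0.692, 0.722, 0.001, 0.0]
contact_force: [-2.3, -1.6, 3.1]
finger_gap: 0.0141
```

Request:
play_rows(
  plan=[
    [230,[-0.0002,0,-0.0015],[0,0,0]],
    [230,[0,0,-0.0015],[0,0,0]],
  ],
)

```text
time: 8.75
position: [0.5731, 0.1992, 0.0802]
tool_rot: [0.692, 0.722, 0.001, 0.001]
contact_force: [-1.0, -0.9, 3.2]
finger_gap: 0.0138
```

```bash
python3 -c "
from h import *
st()
"
```

```text
t 8.75 pos [0.5731 0.1992 0.0802] yaw_y 2.44 zaxis [ 0.0025  0.0011 -1.    ] F [-0.96 -0.94  3.24] T [-0.08  0.3  -0.06] gap 0.0138
```

Request:
play_rows(
  plan=[
    [230,[-0.0002,0,-0.0015],[0,0.07,0]],
    [230,[0,0,-0.0015],[0,0,0]],
  ],
)

```text
time: 8.92
position: [0.5731, 0.1992, 0.0769]
tool_rot: [0.692, 0.722, 0.001, 0.0]
contact_force: [-1.7, -0.9, 3.3]
finger_gap: 0.014
```

Request:
play_rows(
  plan=[
    [230,[-0.0002,0,-0.0015],[0,0,0]],
    [230,[0,0,-0.001],[0,0,0]],
  ],
)

```text
time: 9.08
position: [0.573, 0.1992, 0.074]
tool_rot: [0.692, 0.722, 0.001, 0.0]
contact_force: [-1.6, -1.3, 3.3]
finger_gap: 0.0142
```

```bash
python3 -c "
from h import *
st()
"
```

```text
t 9.08 pos [0.573  0.1992 0.074 ] yaw_y 2.44 zaxis [ 0.0021  0.0012 -1.    ] F [-1.57 -1.26  3.35] T [-0.15  0.18 -0.02] gap 0.0142
```

Now fine steps toward the stop at about 0.0714.

Request:
play_rows(
  plan=[
    [230,[0,0,-0.0008],[0,0,0]],
    [230,[0,0,-0.0006],[0,0,0]],
  ],
)

```text
time: 9.25
position: [0.573, 0.1992, 0.0723]
tool_rot: [0.692, 0.722, 0.001, 0.0]
contact_force: [-0.4, -0.3, 3.4]
finger_gap: 0.0143
```

Request:
play_rows(
  plan=[
    [230,[0,0,-0.0006],[0,0,0]],
  ],
)

```text
time: 9.33
position: [0.573, 0.1992, 0.0716]
tool_rot: [0.692, 0.722, 0.001, 0.0]
contact_force: [-1.0, -0.2, 3.5]
finger_gap: 0.0141
```

Request:
play_rows(
  plan=[
    [230,[0,0,-0.0005],[0,0,0]],
  ],
)

```text
time: 9.42
position: [0.573, 0.1992, 0.0711]
tool_rot: [0.692, 0.722, 0.001, 0.0]
contact_force: [-0.5, -0.8, 5.8]
finger_gap: 0.0141
```

Request:
play_rows(
  plan=[
    [230,[0,0,-0.0005],[0,0,0]],
  ],
)

```text
time: 9.5
position: [0.5731, 0.1992, 0.0708]
tool_rot: [0.692, 0.722, 0.001, 0.0]
contact_force: [-2.4, -0.6, 8.0]
finger_gap: 0.0145
```

Request:
play_rows(
  plan=[
    [230,[0,0,-0.0005],[0,0,0]],
  ],
)

```text
time: 9.58
position: [0.5731, 0.1992, 0.0706]
tool_rot: [0.692, 0.722, 0.001, 0.0]
contact_force: [-3.1, -1.4, 8.9]
finger_gap: 0.0139
```

Request:
play_rows(
  plan=[
    [230,[0,0,-0.0005],[0,0,0]],
  ],
)

```text
time: 9.67
position: [0.5731, 0.1992, 0.0706]
tool_rot: [0.692, 0.722, 0.001, 0.0]
contact_force: [-3.6, -2.2, 10.2]
finger_gap: 0.014
```

Request:
play_rows(
  plan=[
    [230,[0,0,0.0006],[0,0,0]],
    [215,[0,0,0],[0,0,0]],
    [190,[0,0,0],[0,0,0]],
    [160,[0,0,0],[0,0,0]],
    [140,[0,0,0],[0,0,0]],
  ],
)

```text
time: 10.08
position: [0.5727, 0.1992, 0.0702]
tool_rot: [0.692, 0.722, 0.001, 0.0]
contact_force: [-0.0, 0.0, -0.6]
finger_gap: 0.0382
```

```bash
python3 -c "
from h import *
st()
"
```

```text
t 10.08 pos [0.5727 0.1992 0.0702] yaw_y 2.44 zaxis [ 0.0011  0.0012 -1.    ] F [-0.02  0.04 -0.61] T [ 0.02 -0.06 -0.04] gap 0.0382
```

Request:
play_rows(
  plan=[
    [140,[0,0,0.01],[0,0,0]],
    [140,[0,0,0.025],[0,0,0]],
    [140,[0,0,0.03],[0,0,0]],
    [140,[0,-0.01,0.03],[0,0,0]],
    [140,[0,-0.035,0.01],[0,0,0]],
  ],
)

```text
time: 10.5
position: [0.57, 0.1568, 0.1779]
tool_rot: [0.69, 0.723, -0.002, -0.002]
contact_force: [0.9, 0.4, -0.0]
finger_gap: 0.0387
```

Request:
play_rows(
  plan=[
    [140,[0,-0.038,0],[0,0,0]],
    [140,[0,-0.038,0],[0,0,0]],
    [140,[0,-0.025,0],[0,0,0]],
    [140,[0,0,0],[0,0,0]],
  ],
)

```text
time: 10.83
position: [0.5713, 0.0491, 0.1859]
tool_rot: [0.69, 0.724, 0.002, 0.002]
contact_force: [0.1, 0.3, 0.5]
finger_gap: 0.0384
```

```bash
python3 -c "
from h import *
st();grab('wrist','w8');grab('scene','s8');grab('side','e8')
a=cv2.resize(cv2.imread('pics/s8.png')[170:290,290:420],None,fx=4,fy=4,interpolation=3)
b=cv2.resize(cv2.imread('pics/e8.png')[185:305,235:300],None,fx=4,fy=4,interpolation=3)
cv2.imwrite('pics/m8.png',np.hstack([a,b])[:, :800])"
```

```text
t 10.83 pos [0.5713 0.0491 0.1859] yaw_y 2.73 zaxis [ 5.1e-03  2.0e-04 -1.0e+00] F [0.08 0.34 0.52] T [-0.02 -0.02  0.04] gap 0.0384
```

View pics/m8.png

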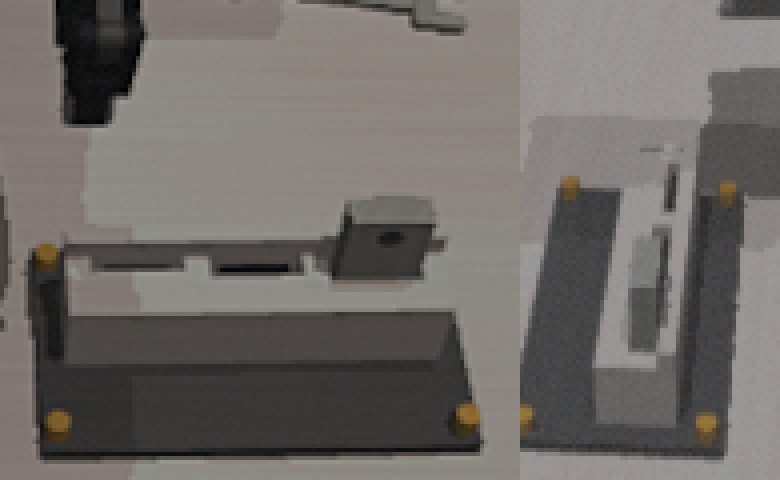

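View pics/w8.png

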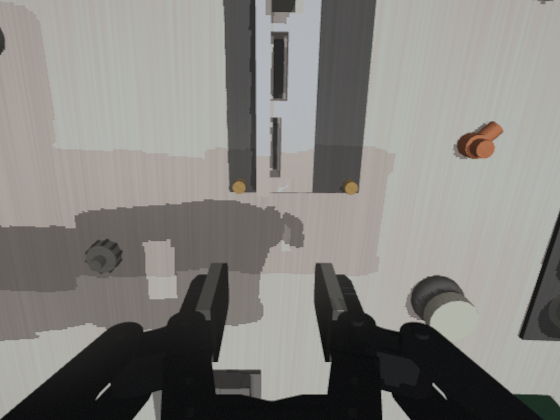

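```bash
python3 - <<'E'
from h import *
d=load('w8');im=d['frame'][:,:,::-1]
a=cv2.resize(im[105:195,235:325],None,fx=6.5,fy=6.5,interpolation=cv2.INTER_CUBIC);cv2.imwrite('pics/c11.png',cv2.convertScaleAbs(a,alpha=1.2))
s=load('s8')
# thick plate expected corners
c=np.array([.5727,.2013]);y=np.radians(2.4);ux=np.array([np.cos(y),np.sin(y)]);uy=np.array([-np.sin(y),np.cos(y)])
for z in (.1,.104):
  P=[np.r_[c+a*.0075*ux+b*.02*uy,z] for a in(-1,1) for b in(-1,1)]
  print(((proj(s,P)-[290,170])*4).round(0).tolist())
E
```

```text
[[347.0, 195.0], [432.0, 194.0], [352.0, 221.0], [437.0, 219.0]]
[[349.0, 190.0], [433.0, 189.0], [354.0, 216.0], [439.0, 214.0]]
```

View pics/c11.png

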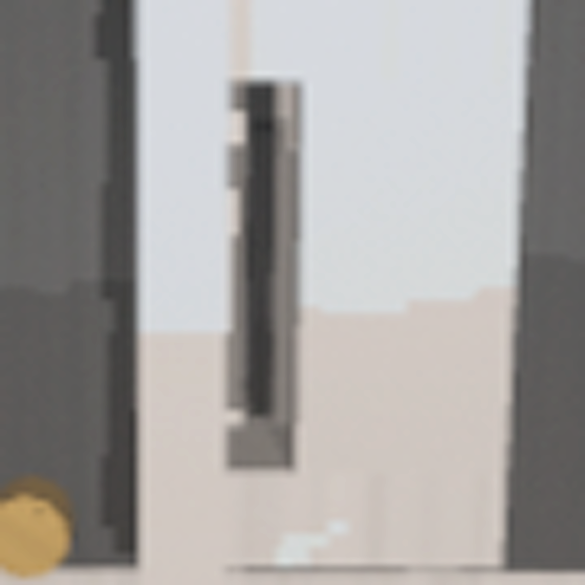

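```bash
python3 - <<'E'
from h import *
d=load('w8'); f=lambda x,y:(235+(x+.5)/6.5-.5,105+(y+.5)/6.5-.5)
X=np.array([onz(d,f(*p),.054) for p in [(232,80),(301,80),(226,470),(295,470)]]);print(X.round(4),X.mean(0))
print('face',[onz(d,f(*p),.066).round(4) for p in [(236,5),(226,550)]])
E
```

```text
[[0.568  0.1082 0.054 ]
 [0.5759 0.1086 0.054 ]
 [0.5694 0.0623 0.054 ]
 [0.5778 0.0627 0.054 ]] [0.57276652 0.08544997 0.054     ]
face [array([0.5679, 0.1172, 0.066 ]), array([0.5697, 0.0558, 0.066 ])]
```

Request:
play_rows(
  plan=[
    [140,[-0.003,-0.036,0],[0,0.15,0]],
    [140,[-0.003,-0.038,0],[0,0.15,0]],
    [140,[-0.003,-0.038,0],[0,0,0]],
    [140,[-0.003,-0.038,0],[0,0,0]],
    [140,[-0.003,-0.038,0],[0,0,0]],
  ],
)

```text
time: 11.4
position: [0.5565, -0.1283, 0.1858]
tool_rot: [0.683, 0.73, 0.001, -0.002]
contact_force: [0.8, -0.8, 0.1]
finger_gap: 0.0384
```

Request:
play_rows(
  plan=[
    [140,[-0.003,-0.038,-0.005],[0,0,0]],
    [140,[-0.003,-0.038,-0.01],[0,0,0]],
    [140,[-0.003,-0.03,-0.01],[0,0,0]],
    [140,[0,0,0],[0,0,0]],
  ],
)

```text
time: 11.73
position: [0.5484, -0.2395, 0.1607]
tool_rot: [0.682, 0.731, 0.001, -0.0]
contact_force: [0.4, 0.9, 0.4]
finger_gap: 0.0383
```

```bash
python3 -c "
from h import *
st()"
```

```text
t 11.73 pos [ 0.5484 -0.2395  0.1607] yaw_y 4.02 zaxis [ 0.0012  0.0027 -1.    ] F [0.38 0.87 0.42] T [-0.02 -0.01 -0.02] gap 0.0383
```

Request:
play_rows(
  plan=[
    [140,[-0.002,-0.015,-0.005],[-0.1,0.05,-0.7]],
    [140,[-0.001,-0.013,-0.005],[0,0,-0.7]],
    [140,[0,0,0],[0,0,0]],
  ],
)

```text
time: 11.98
position: [0.5467, -0.2663, 0.1496]
tool_rot: [0.691, 0.723, 0.001, -0.001]
contact_force: [-0.2, 0.3, -1.0]
finger_gap: 0.0382
```

```bash
python3 -c "
from h import *
st();grab('wrist','w9')"
```

```text
t 11.98 pos [ 0.5467 -0.2663  0.1496] yaw_y 2.65 zaxis [-5.0e-04  2.4e-03 -1.0e+00] F [-0.2   0.32 -1.02] T [ 0.   -0.06  0.01] gap 0.0382
```

View pics/w9.png

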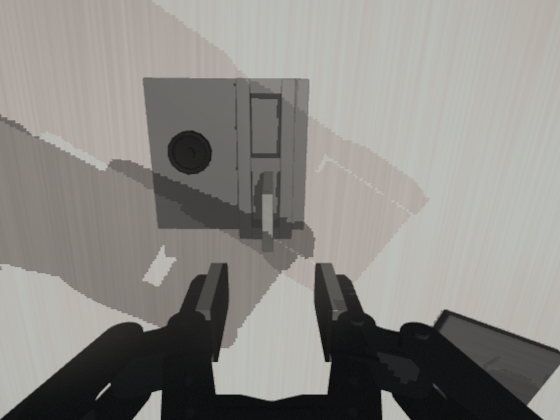

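```bash
python3 - <<'E'
from h import *
d=load('w9')
a=cv2.resize(d['frame'][160:260,230:310,::-1],None,fx=6,fy=6,interpolation=3);cv2.imwrite('pics/c12.png',cv2.convertScaleAbs(a,alpha=1.5))
print([onz(d,p,.078).round(4) for p in [(262,194),(273,194),(262,250),(273,250)]])
E
```

```text
[array([ 0.5396, -0.2485,  0.078 ]), array([ 0.5464, -0.2482,  0.078 ]), array([ 0.5411, -0.287 ,  0.078 ]), array([ 0.5483, -0.2866,  0.078 ])]
```

View pics/c12.png

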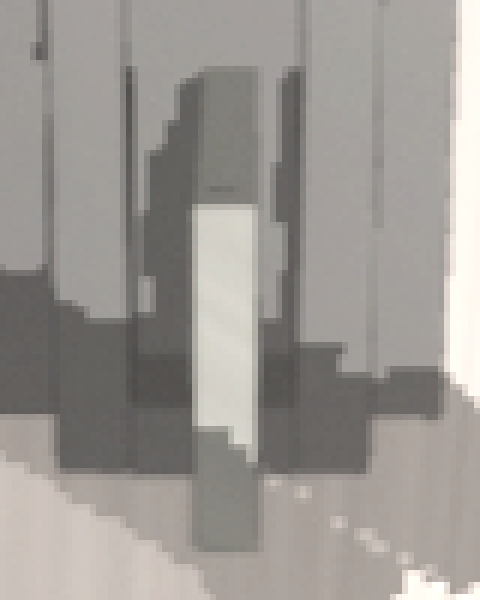

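Request:
play_rows(
  plan=[
    [140,[-0.001,-0.0015,-0.025],[-0.14,0,0]],
    [140,[0,0,-0.025],[0,0,0]],
    [140,[0,0,-0.022],[0,0,0]],
    [140,[0,0,0],[0,0,0]],
  ],
)

```text
time: 12.37
position: [0.5489, -0.262, 0.0785]
tool_rot: [0.688, 0.725, 0.001, 0.002]
contact_force: [-0.9, 0.5, -0.4]
finger_gap: 0.0384
```

```bash
python3 -c "
from h import *
st()"
```

```text
t 12.37 pos [ 0.5489 -0.262   0.0785] yaw_y 3.0 zaxis [ 0.0043 -0.0012 -1.    ] F [-0.9   0.51 -0.38] T [ 0.01  0.03 -0.04] gap 0.0384
```

Request:
play_rows(
  plan=[
    [140,[-0.003,-0.006,-0.005],[0.07,0.25,-0.4]],
    [140,[0,0,-0.01],[0,0,0]],
    [140,[0,0,-0.01],[0,0,0]],
    [140,[0,0,0],[0,0,0]],
  ],
)

```text
time: 12.7
position: [0.548, -0.2665, 0.055]
tool_rot: [0.69, 0.724, 0.0, 0.001]
contact_force: [-0.2, -0.4, -0.8]
finger_gap: 0.0386
```

```bash
python3 -c "
from h import *
st()"
```

```text
t 12.7 pos [ 0.548  -0.2665  0.055 ] yaw_y 2.76 zaxis [ 0.0024 -0.0011 -1.    ] F [-0.18 -0.42 -0.77] T [ 0.05 -0.    0.04] gap 0.0386
```

Request:
play_rows(
  plan=[
    [140,[-0.002,-0.0015,-0.003],[0.06,0.14,-0.2]],
    [140,[0,0,-0.002],[0,0,0]],
    [140,[0,0,0],[0,0,0]],
  ],
)

```text
time: 12.95
position: [0.5464, -0.2684, 0.0506]
tool_rot: [0.691, 0.723, 0.0, 0.001]
contact_force: [0.4, 0.5, 0.4]
finger_gap: 0.0385
```

```bash
python3 -c "
from h import *
st()"
```

```text
t 12.95 pos [ 0.5464 -0.2684  0.0506] yaw_y 2.54 zaxis [ 1.2e-03 -7.0e-04 -1.0e+00] F [0.4  0.46 0.44] T [-0.04  0.03 -0.01] gap 0.0385
```

Good; close in stages.

Request:
play_rows(
  plan=[
    [170,[-0.0005,0,0],[0,0,0]],
    [195,[0,0,0],[0,0,0]],
    [215,[0,0,0],[0,0,0]],
  ],
)

```text
time: 13.2
position: [0.5462, -0.2688, 0.0515]
tool_rot: [0.691, 0.723, 0.0, 0.001]
contact_force: [-0.5, 1.6, 0.8]
finger_gap: 0.0134
```

Request:
play_rows(
  plan=[
    [235,[0,0,0],[0,0,0]],
    [250,[0,0,0],[0,0,0]],
    [255,[0,0,0],[0,0,0]],
    [255,[0,0,0],[0,0,0]],
  ],
)

```text
time: 13.53
position: [0.5462, -0.2688, 0.0518]
tool_rot: [0.691, 0.723, 0.0, 0.001]
contact_force: [-0.8, -0.7, -0.5]
finger_gap: 0.006
```

```bash
python3 -c "
from h import *
st()"
```

```text
t 13.53 pos [ 0.5462 -0.2688  0.0518] yaw_y 2.53 zaxis [ 0.0026 -0.0016 -1.    ] F [-0.81 -0.74 -0.46] T [-0.05 -0.06  0.01] gap 0.006
```

Request:
play_rows(
  plan=[
    [255,[0,0,0.01],[0,0,0]],
    [255,[0,0,0.025],[0,0,0]],
    [255,[0,0,0.03],[0,0,0]],
    [255,[0,0,0.03],[0,0,0]],
    [255,[0,0,0],[0,0,0]],
  ],
)

```text
time: 13.95
position: [0.5444, -0.2677, 0.1507]
tool_rot: [0.691, 0.723, -0.0, -0.001]
contact_force: [1.3, 0.0, -1.9]
finger_gap: 0.0059
```

```bash
python3 -c "
from h import *
st()"
```

```text
t 13.95 pos [ 0.5444 -0.2677  0.1507] yaw_y 2.53 zaxis [-0.002   0.0011 -1.    ] F [ 1.32  0.03 -1.91] T [ 0.    0.02 -0.05] gap 0.0059
```

Request:
play_rows(
  plan=[
    [255,[0.003,0.038,0.001],[0,0,0]],
    [255,[0.004,0.038,0.001],[0,0,0]],
    [255,[0.004,0.038,0.001],[0,0,0]],
    [255,[0.004,0.038,0.001],[0,0,0]],
    [255,[0.004,0.038,0.001],[0,0,0]],
  ],
)

```text
time: 14.37
position: [0.563, -0.0781, 0.1598]
tool_rot: [0.695, 0.719, 0.0, 0.002]
contact_force: [0.2, -0.2, -1.7]
finger_gap: 0.0057
```

Request:
play_rows(
  plan=[
    [255,[0.004,0.036,0.002],[0,-0.3,0.2]],
    [255,[0.004,0.034,0.001],[0,-0.3,0.2]],
    [255,[0.003,0.032,0.001],[0,0,0]],
    [255,[0.003,0.02,0],[0,0,0]],
    [255,[0,0,0],[0,0,0]],
  ],
)

```text
time: 14.78
position: [0.5758, 0.0566, 0.1653]
tool_rot: [0.69, 0.723, 0.005, 0.006]
contact_force: [0.3, -0.2, -2.5]
finger_gap: 0.0059
```

```bash
python3 -c "
from h import *
st()"
```

```text
t 14.78 pos [0.5758 0.0566 0.1653] yaw_y 2.66 zaxis [ 0.0154 -0.0013 -0.9999] F [ 0.34 -0.19 -2.48] T [-0.02 -0.04  0.02] gap 0.0059
```

Request:
play_rows(
  plan=[
    [255,[0.001,0.014,-0.01],[0.07,0.45,-0.12]],
    [255,[0,0.012,-0.015],[0,0.43,-0.12]],
    [255,[0,0,-0.01],[0,0,0]],
    [255,[0,0,0],[0,0,0]],
  ],
)

```text
time: 15.12
position: [0.5764, 0.0841, 0.1286]
tool_rot: [0.691, 0.723, -0.0, 0.0]
contact_force: [0.6, -0.7, -1.6]
finger_gap: 0.0057
```

```bash
python3 -c "
from h import *
st()"
```

```text
t 15.12 pos [0.5764 0.0841 0.1286] yaw_y 2.55 zaxis [-1.e-04 -6.e-04 -1.e+00] F [ 0.64 -0.67 -1.6 ] T [-0.04  0.04 -0.05] gap 0.0057
```

Request:
play_rows(
  plan=[
    [255,[0.001,0,-0.007],[0,0,-0.1]],
    [255,[0,0,-0.007],[0,0,0]],
    [255,[0,0,-0.006],[0,0,0]],
    [255,[0,0,0],[0,0,0]],
  ],
)

```text
time: 15.45
position: [0.5771, 0.0815, 0.1059]
tool_rot: [0.693, 0.721, -0.001, -0.0]
contact_force: [0.5, 0.9, -2.4]
finger_gap: 0.0061
```

```bash
python3 -c "
from h import *
st();d=grab('wrist','w13')
a=cv2.resize(d['frame'][110:260,205:335,::-1],None,fx=5,fy=5,interpolation=3)
cv2.imwrite('pics/c13.png',a[:600])
"
```

```text
t 15.45 pos [0.5771 0.0815 0.1059] yaw_y 2.32 zaxis [-0.0017 -0.0012 -1.    ] F [ 0.48  0.87 -2.42] T [ 0.02  0.05 -0.04] gap 0.0061
```

View pics/c13.png

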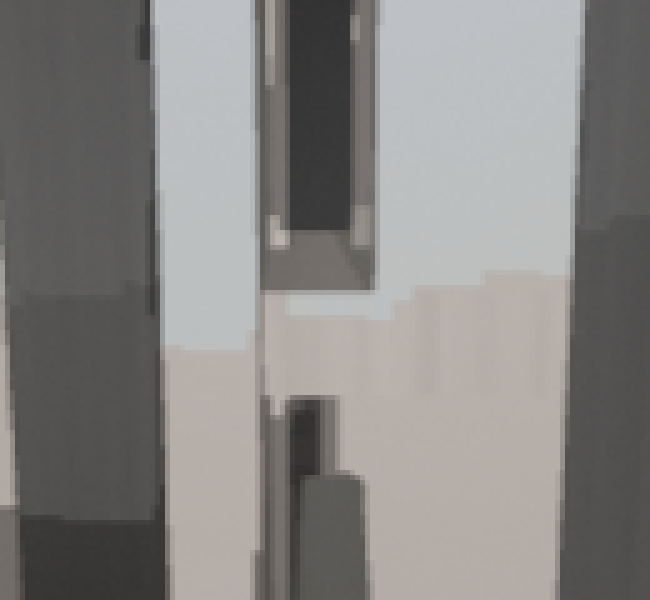

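```bash
python3 - <<'E'
from h import *
d=load('w13'); f=lambda x,y:(205+(x+.5)/5-.5,110+(y+.5)/5-.5)
print('slot',[onz(d,f(*p),.054).round(4) for p in [(263,397),(339,397)]])
print('plate',[onz(d,f(*p),.0621).round(4) for p in [(301,472),(365,472)]])
E
```

```text
slot [array([0.5675, 0.108 , 0.054 ]), array([0.576 , 0.1084, 0.054 ])]
plate [array([0.5721, 0.102 , 0.0621]), array([0.5791, 0.1023, 0.0621])]
```

Request:
play_rows(
  plan=[
    [255,[-0.0005,0.003,-0.0015],[0.06,-0.1,0.15]],
    [255,[-0.0005,0,0],[0,0,0]],
    [255,[0,0,0],[0,0,0]],
  ],
)

```text
time: 15.75
position: [0.5767, 0.0842, 0.1055]
tool_rot: [0.692, 0.722, 0.001, 0.001]
contact_force: [0.4, 0.3, -2.1]
finger_gap: 0.0059
```

```bash
python3 -c "
from h import *
st()
"
```

```text
t 15.75 pos [0.5767 0.0842 0.1055] yaw_y 2.43 zaxis [ 0.002  0.    -1.   ] F [ 0.42  0.3  -2.14] T [ 0.01 -0.02 -0.01] gap 0.0059
```

Request:
play_rows(
  plan=[
    [255,[-0.0007,0,-0.0015],[0,0.1,0]],
    [255,[-0.0007,0,0],[0,0,0]],
    [255,[-0.0005,0,0],[0,0,0]],
  ],
)

```text
time: 16.0
position: [0.5751, 0.0843, 0.1047]
tool_rot: [0.692, 0.722, 0.001, 0.001]
contact_force: [-0.7, -1.1, -1.4]
finger_gap: 0.0059
```

Request:
play_rows(
  plan=[
    [255,[-0.0004,0,0],[0,0,0]],
  ],
)

```text
time: 16.08
position: [0.5746, 0.0844, 0.1047]
tool_rot: [0.692, 0.722, 0.001, 0.001]
contact_force: [0.4, 0.3, -1.4]
finger_gap: 0.0062
```

Request:
play_rows(
  plan=[
    [255,[-0.0004,0,0],[0,0,0]],
  ],
)

```text
time: 16.17
position: [0.5742, 0.0844, 0.1048]
tool_rot: [0.692, 0.722, 0.001, 0.001]
contact_force: [0.4, 1.0, -2.2]
finger_gap: 0.0061
```

```bash
python3 -c "
from h import *
st()
"
```

```text
t 16.17 pos [0.5742 0.0844 0.1048] yaw_y 2.45 zaxis [ 1.8e-03  1.0e-04 -1.0e+00] F [ 0.37  0.96 -2.22] T [-0.04 -0.01  0.03] gap 0.0061
```

Request:
play_rows(
  plan=[
    [255,[-0.0003,0,-0.0005],[0,0.1,0]],
  ],
)

```text
time: 16.25
position: [0.5739, 0.0844, 0.1045]
tool_rot: [0.692, 0.722, 0.0, 0.0]
contact_force: [0.2, -0.4, -1.4]
finger_gap: 0.0056
```

Request:
play_rows(
  plan=[
    [255,[-0.0003,0,0],[0,0,0]],
  ],
)

```text
time: 16.33
position: [0.5736, 0.0844, 0.1045]
tool_rot: [0.692, 0.722, 0.0, 0.0]
contact_force: [0.4, -0.4, -1.8]
finger_gap: 0.006
```

Request:
play_rows(
  plan=[
    [255,[-0.0003,0,0],[0,0,0]],
  ],
)

```text
time: 16.42
position: [0.5732, 0.0844, 0.1044]
tool_rot: [0.692, 0.722, 0.0, -0.0]
contact_force: [-0.9, 0.1, -1.3]
finger_gap: 0.0058
```

```bash
python3 -c "
from h import *
st()
"
```

```text
t 16.42 pos [0.5732 0.0844 0.1044] yaw_y 2.45 zaxis [ 0.e+00  1.e-04 -1.e+00] F [-0.92  0.11 -1.35] T [ 0.   -0.03 -0.  ] gap 0.0058
```

Request:
play_rows(
  plan=[
    [255,[-0.0003,0,0],[0,0,0]],
  ],
)

```text
time: 16.5
position: [0.5729, 0.0844, 0.1044]
tool_rot: [0.692, 0.722, 0.0, -0.0]
contact_force: [0.3, -0.7, -2.3]
finger_gap: 0.0061
```

Request:
play_rows(
  plan=[
    [255,[-0.0003,0,0],[0,0,0]],
  ],
)

```text
time: 16.58
position: [0.5726, 0.0844, 0.1044]
tool_rot: [0.692, 0.722, 0.0, -0.0]
contact_force: [0.6, -0.6, -1.6]
finger_gap: 0.0056
```

```bash
python3 -c "
from h import *
st()
"
```

```text
t 16.58 pos [0.5726 0.0844 0.1044] yaw_y 2.45 zaxis [ 1.e-04  1.e-04 -1.e+00] F [ 0.65 -0.6  -1.56] T [ 0.01 -0.12  0.03] gap 0.0056
```

Request:
play_rows(
  plan=[
    [255,[-0.0003,0,0],[0,0,0]],
  ],
)

```text
time: 16.67
position: [0.5725, 0.0844, 0.1044]
tool_rot: [0.692, 0.722, 0.0, 0.0]
contact_force: [1.2, -0.2, -3.0]
finger_gap: 0.0056
```

Request:
play_rows(
  plan=[
    [255,[-0.0003,0,0],[0,0,0]],
  ],
)

```text
time: 16.75
position: [0.5724, 0.0844, 0.1045]
tool_rot: [0.692, 0.722, 0.001, 0.0]
contact_force: [1.6, -0.9, -2.9]
finger_gap: 0.0057
```

```bash
python3 -c "
from h import *
st()
"
```

```text
t 16.75 pos [0.5724 0.0844 0.1045] yaw_y 2.45 zaxis [ 1.5e-03  2.0e-04 -1.0e+00] F [ 1.65 -0.93 -2.85] T [-0.04 -0.42 -0.07] gap 0.0057
```

Request:
play_rows(
  plan=[
    [255,[0.0007,0,0],[0,0.1,0]],
    [255,[0,0,0],[0,0,0]],
  ],
)

```text
time: 16.92
position: [0.5731, 0.0844, 0.1045]
tool_rot: [0.692, 0.722, -0.0, -0.0]
contact_force: [-0.1, -0.1, -1.8]
finger_gap: 0.0059
```

```bash
python3 -c "
from h import *
st();d=grab('wrist','w14')
a=cv2.resize(d['frame'][110:260,205:335,::-1],None,fx=5,fy=5,interpolation=3)
cv2.imwrite('pics/c14.png',a[:600])
"
```

```text
t 16.92 pos [0.5731 0.0844 0.1045] yaw_y 2.45 zaxis [-7.e-04  2.e-04 -1.e+00] F [-0.08 -0.09 -1.82] T [-0.   -0.    0.04] gap 0.0059
```

View pics/c14.png

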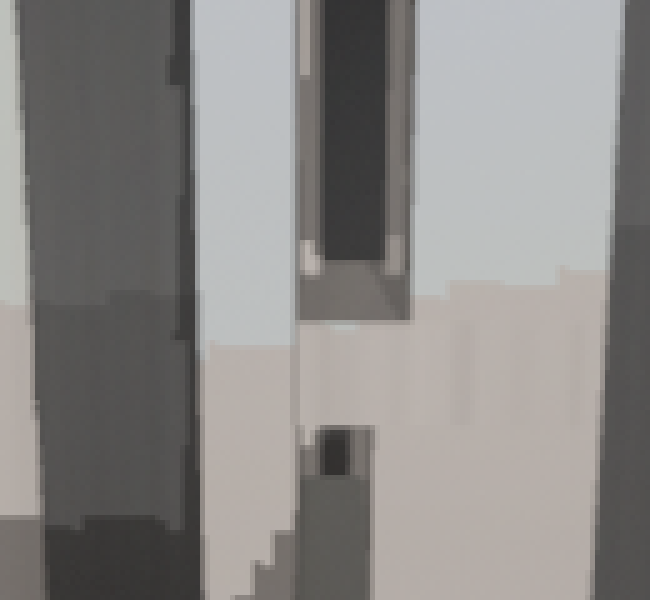

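Request:
play_rows(
  plan=[
    [255,[0.0001,0,-0.002],[0,-0.04,0]],
    [255,[0,0,-0.002],[0,0,0]],
  ],
)

```text
time: 17.13
position: [0.5731, 0.0844, 0.1005]
tool_rot: [0.692, 0.722, 0.0, -0.0]
contact_force: [-0.6, 0.1, -1.9]
finger_gap: 0.0057
```

Request:
play_rows(
  plan=[
    [255,[0.0002,0,-0.0012],[0,0,0]],
    [255,[0,0,-0.0012],[0,0,0]],
  ],
)

```text
time: 17.3
position: [0.5731, 0.0844, 0.0975]
tool_rot: [0.692, 0.722, -0.0, -0.0]
contact_force: [0.6, 0.1, -1.5]
finger_gap: 0.0061
```

```bash
python3 -c "
from h import *
st()
"
```

```text
t 17.3 pos [0.5731 0.0844 0.0975] yaw_y 2.45 zaxis [-5.e-04  2.e-04 -1.e+00] F [ 0.64  0.09 -1.53] T [-0.02 -0.02  0.06] gap 0.0061
```

Request:
play_rows(
  plan=[
    [255,[0.0001,0,-0.0008],[0,0,0]],
    [255,[0,0,-0.0008],[0,0,0]],
  ],
)

```text
time: 17.47
position: [0.573, 0.0844, 0.0955]
tool_rot: [0.692, 0.722, -0.0, -0.0]
contact_force: [0.0, -0.1, -1.8]
finger_gap: 0.0059
```

Request:
play_rows(
  plan=[
    [255,[0.0001,0,-0.001],[0,0,0]],
    [255,[0,0,-0.001],[0,0,0]],
  ],
)

```text
time: 17.63
position: [0.5733, 0.0843, 0.0934]
tool_rot: [0.692, 0.722, -0.0, -0.0]
contact_force: [-1.3, -1.0, 5.1]
finger_gap: 0.0056
```

```bash
python3 -c "
from h import *
st()
"
```

```text
t 17.63 pos [0.5733 0.0843 0.0934] yaw_y 2.45 zaxis [-8.e-04  1.e-04 -1.e+00] F [-1.35 -1.01  5.14] T [-0.11  0.24  0.04] gap 0.0056
```

Request:
play_rows(
  plan=[
    [255,[-0.0003,0,-0.0012],[0,0,0]],
    [255,[0,0,-0.0012],[0,0,0]],
  ],
)

```text
time: 17.8
position: [0.5734, 0.0843, 0.0918]
tool_rot: [0.692, 0.722, 0.0, 0.0]
contact_force: [-2.8, -1.4, 4.8]
finger_gap: 0.006
```

Request:
play_rows(
  plan=[
    [255,[-0.0002,0,-0.0015],[0,0,0]],
    [255,[0,0,-0.0015],[0,0,0]],
  ],
)

```text
time: 17.97
position: [0.5734, 0.0843, 0.0896]
tool_rot: [0.692, 0.722, 0.0, 0.0]
contact_force: [-2.5, -0.2, 6.2]
finger_gap: 0.0059
```

```bash
python3 -c "
from h import *
st()
"
```

```text
t 17.97 pos [0.5734 0.0843 0.0896] yaw_y 2.46 zaxis [ 9.e-04  0.e+00 -1.e+00] F [-2.5  -0.2   6.19] T [-0.12  0.55 -0.02] gap 0.0059
```

Request:
play_rows(
  plan=[
    [255,[-0.0005,0,-0.0015],[0,0.03,0]],
    [255,[-0.0002,0,-0.0015],[0,0,0]],
  ],
)

```text
time: 18.13
position: [0.5732, 0.0844, 0.0874]
tool_rot: [0.692, 0.722, 0.001, 0.001]
contact_force: [-1.7, -0.6, 4.6]
finger_gap: 0.0061
```

Request:
play_rows(
  plan=[
    [255,[-0.0003,0,-0.0015],[0,0,0]],
    [255,[0,0,-0.0015],[0,0,0]],
  ],
)

```text
time: 18.3
position: [0.5733, 0.0843, 0.0853]
tool_rot: [0.692, 0.722, 0.001, 0.001]
contact_force: [-2.7, -0.3, 5.5]
finger_gap: 0.0057
```

```bash
python3 -c "
from h import *
st()
"
```

```text
t 18.3 pos [0.5733 0.0843 0.0853] yaw_y 2.46 zaxis [ 3.2e-03  1.0e-04 -1.0e+00] F [-2.72 -0.29  5.5 ] T [-0.06  0.55  0.01] gap 0.0057
```

Request:
play_rows(
  plan=[
    [255,[-0.0004,0,-0.0015],[0,0.15,0]],
    [255,[0,0,-0.0015],[0,0,0]],
  ],
)

```text
time: 18.47
position: [0.5733, 0.0843, 0.0831]
tool_rot: [0.692, 0.722, 0.001, 0.001]
contact_force: [-2.1, -0.2, 5.0]
finger_gap: 0.006
```

Request:
play_rows(
  plan=[
    [255,[-0.0003,0,-0.0015],[0,0.05,0]],
    [255,[0,0,-0.0015],[0,0,0]],
  ],
)

```text
time: 18.63
position: [0.5733, 0.0843, 0.0809]
tool_rot: [0.692, 0.722, 0.001, 0.001]
contact_force: [-1.8, -0.6, 5.2]
finger_gap: 0.0062
```

```bash
python3 -c "
from h import *
st()
"
```

```text
t 18.63 pos [0.5733 0.0843 0.0809] yaw_y 2.47 zaxis [ 1.9e-03  1.0e-04 -1.0e+00] F [-1.82 -0.63  5.21] T [-0.04  0.57  0.02] gap 0.0062
```

Request:
play_rows(
  plan=[
    [255,[-0.0004,0,-0.0015],[0,0.08,0]],
    [255,[0,0,-0.0015],[0,0,0]],
  ],
)

```text
time: 18.8
position: [0.5733, 0.0843, 0.0787]
tool_rot: [0.692, 0.722, 0.001, 0.001]
contact_force: [-3.0, -0.4, 4.8]
finger_gap: 0.0057
```

Request:
play_rows(
  plan=[
    [255,[-0.0003,0,-0.0015],[0,0,0]],
    [255,[0,0,-0.0015],[0,0,0]],
  ],
)

```text
time: 18.97
position: [0.5733, 0.0844, 0.0764]
tool_rot: [0.692, 0.722, 0.001, 0.001]
contact_force: [-3.0, 0.5, 5.8]
finger_gap: 0.006
```

Request:
play_rows(
  plan=[
    [255,[-0.0002,0,-0.001],[0,0,0]],
    [255,[0,0,-0.001],[0,0,0]],
  ],
)

```text
time: 19.13
position: [0.5732, 0.0844, 0.075]
tool_rot: [0.692, 0.722, 0.001, 0.001]
contact_force: [-2.2, -0.6, 5.1]
finger_gap: 0.0059
```

```bash
python3 -c "
from h import *
st()
"
```

```text
t 19.13 pos [0.5732 0.0844 0.075 ] yaw_y 2.47 zaxis [ 3.2e-03  2.0e-04 -1.0e+00] F [-2.17 -0.57  5.05] T [-0.11  0.51  0.  ] gap 0.0059
```

Request:
play_rows(
  plan=[
    [255,[-0.0002,0,-0.0006],[0,0.05,0]],
    [255,[0,0,-0.0006],[0,0,0]],
  ],
)

```text
time: 19.3
position: [0.5732, 0.0844, 0.0743]
tool_rot: [0.692, 0.722, 0.001, 0.001]
contact_force: [-2.2, -0.5, 4.8]
finger_gap: 0.0062
```

Request:
play_rows(
  plan=[
    [255,[0,0,-0.0006],[0,0,0]],
  ],
)

```text
time: 19.38
position: [0.5733, 0.0844, 0.0739]
tool_rot: [0.692, 0.722, 0.001, 0.001]
contact_force: [-1.8, -0.5, 4.9]
finger_gap: 0.0059
```

Request:
play_rows(
  plan=[
    [255,[0,0,-0.0006],[0,0,0]],
  ],
)

```text
time: 19.47
position: [0.5732, 0.0844, 0.0734]
tool_rot: [0.692, 0.722, 0.001, 0.001]
contact_force: [-2.2, -1.0, 5.2]
finger_gap: 0.0058
```

Request:
play_rows(
  plan=[
    [255,[0,0,-0.0005],[0,0,0]],
  ],
)

```text
time: 19.55
position: [0.5732, 0.0844, 0.0732]
tool_rot: [0.692, 0.722, 0.001, 0.001]
contact_force: [-2.9, 0.2, 7.2]
finger_gap: 0.0057
```

Spring starting; a bit more.

Request:
play_rows(
  plan=[
    [255,[0,0,-0.0005],[0,0,0]],
  ],
)

```text
time: 19.63
position: [0.5733, 0.0844, 0.0731]
tool_rot: [0.692, 0.722, 0.001, 0.001]
contact_force: [-3.8, -2.1, 9.9]
finger_gap: 0.006
```

Request:
play_rows(
  plan=[
    [255,[0,0,-0.0005],[0,0,0]],
  ],
)

```text
time: 19.72
position: [0.5733, 0.0844, 0.073]
tool_rot: [0.692, 0.722, 0.001, 0.001]
contact_force: [-2.4, -0.7, 10.9]
finger_gap: 0.0058
```

Request:
play_rows(
  plan=[
    [255,[0,0,-0.0005],[0,0,0]],
  ],
)

```text
time: 19.8
position: [0.5733, 0.0844, 0.0731]
tool_rot: [0.692, 0.722, 0.001, 0.001]
contact_force: [-4.1, -1.1, 8.8]
finger_gap: 0.0058
```

Request:
play_rows(
  plan=[
    [255,[0,0,0.0005],[0,0,0]],
    [235,[0,0,0],[0,0,0]],
    [210,[0,0,0],[0,0,0]],
    [180,[0,0,0],[0,0,0]],
    [150,[0,0,0],[0,0,0]],
  ],
)

```text
time: 20.22
position: [0.5733, 0.0844, 0.073]
tool_rot: [0.692, 0.722, 0.001, 0.001]
contact_force: [0.7, -0.4, -0.5]
finger_gap: 0.0347
```

```bash
python3 -c "
from h import *
st()
"
```

```text
t 20.22 pos [0.5733 0.0844 0.073 ] yaw_y 2.48 zaxis [ 3.3e-03  3.0e-04 -1.0e+00] F [ 0.73 -0.38 -0.46] T [-0.06  0.02  0.03] gap 0.0347
```

Request:
play_rows(
  plan=[
    [150,[0,0,0.01],[0,0,0]],
    [150,[0,0,0.025],[0,0,0]],
    [150,[0,0,0.03],[0,0,0]],
    [150,[0,0,0.035],[0,0,0]],
    [150,[0,-0.03,0.02],[0,0,0]],
  ],
)

```text
time: 20.63
position: [0.5699, 0.0569, 0.1947]
tool_rot: [0.691, 0.723, -0.002, -0.002]
contact_force: [0.8, 0.3, 0.6]
finger_gap: 0.0354
```

Request:
play_rows(
  plan=[
    [150,[0,-0.038,0],[0,0,0]],
    [150,[0,-0.038,0],[0,0,0]],
    [150,[0,-0.03,0],[0,0,0]],
    [150,[0,0,0],[0,0,0]],
  ],
)

```text
time: 20.97
position: [0.5722, -0.0555, 0.2053]
tool_rot: [0.69, 0.724, 0.002, 0.004]
contact_force: [0.3, -0.5, 0.7]
finger_gap: 0.0352
```

```bash
python3 -c "
from h import *
st();w=grab('wrist','w20');s=grab('scene','s20');e=grab('side','e20')
a=cv2.resize(cv2.imread('pics/s20.png')[190:290,290:420],None,fx=4,fy=4,interpolation=3)
b=cv2.resize(cv2.imread('pics/e20.png')[205:305,235:300],None,fx=4,fy=4,interpolation=3)
cv2.imwrite('pics/m20.png',np.hstack([a,b])[:, :800])
y=np.radians(2.4);ux=np.array([np.cos(y),np.sin(y)]);uy=np.array([-np.sin(y),np.cos(y)])
for c,h in (([.573,.2008],.0075),([.5733,.0854],.0035)):
  P=[np.r_[np.array(c)+a*h*ux+b*.02*uy,.1] for a in(-1,1) for b in(-1,1)]
  print(((proj(s,P)-[290,190])*4).round(0).tolist())
  print(((proj(e,P)-[235,205])*4+[520,0]).round(0).tolist())
"
```

```text
t 20.97 pos [ 0.5722 -0.0555  0.2053] yaw_y 2.78 zaxis [ 0.008  -0.0019 -1.    ] F [ 0.34 -0.46  0.72] T [-0.04 -0.05  0.02] gap 0.0352
[[346.0, 116.0], [431.0, 114.0], [351.0, 141.0], [436.0, 140.0]]
[[660.0, 151.0], [653.0, 202.0], [632.0, 150.0], [625.0, 201.0]]
[[103.0, 119.0], [187.0, 118.0], [104.0, 131.0], [189.0, 129.0]]
[[677.0, 23.0], [672.0, 65.0], [665.0, 23.0], [660.0, 64.0]]
```

View pics/m20.png

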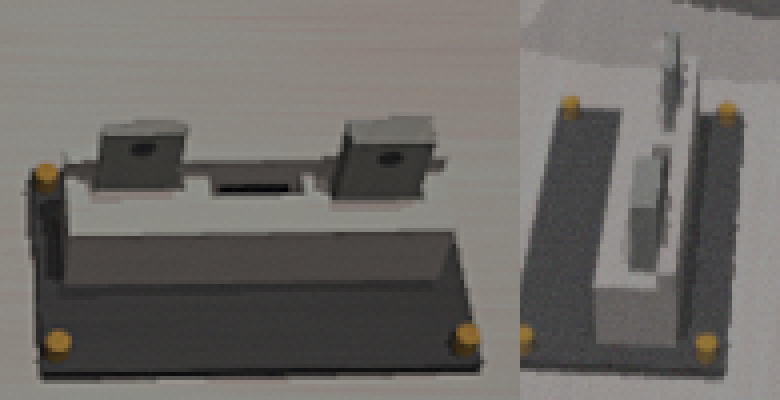

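View pics/s20.png

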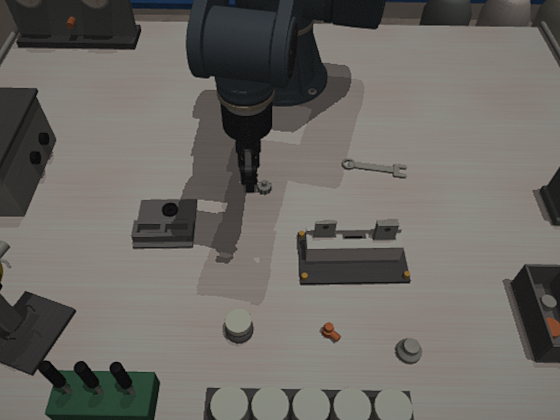

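```bash
python3 -c "
from h import *
print(ctrl.job_done());st()"
```

```text
the job is handed in; nothing more can be done
None
the job is handed in; nothing more can be done
```

I put the thick plate in the widest slot first, then the thin plate in the narrowest, both upright with the hole end up. I let go of both and handed the job in at about 21 s of the 64 s.

- **Comb position:** I located the slots with the wrist camera. I then touched each held plate lightly to the fence, at up to about 2 N, and lowered it from there.
- **Seating:** Each plate met the drag at about 50 mm, at roughly 7 N. Each then stopped at the expected tool height, with its underside about 30 mm above the table. The final push was about 13 N on the gauge, under the 25 N limit.
- **Last pictures:** Both plates stand upright in the right slots, the middle slot and the caddy pockets are empty, and the other parts look unmoved.

Three things did not go exactly as planned or fully agree:
- **First grasp:** My first grasp of the thick plate was too high because the arm drifted up about 8 mm while the jaws closed. I opened, lowered and gripped it again in the caddy.
- **Side force:** While going in, both plates rubbed lightly on the side of the slot away from the fence, at about 2–4 N.
- **Height by camera:** In the scene camera the top edges appear 1–3 mm lower than expected, most for the thin plate. That is close to the calibration error, so I relied on the force and tool-height readings instead.

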